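# Hold a slide carrier flush on the tilted viewing stage

## Robot

A 6-joint arm with a two-finger parallel gripper is mounted at the origin on a cart in front of the work surface, level with it; the furniture and walls round the work are solid. World frame = base frame: x ahead of the robot, y to its left, z up, the work surface at z = 0. Lengths are in m, angles in rad, forces in N, time in s.
With the tool pointing down it reaches from about 0.275 to 0.875 m from the base axis. Payload 12.5 kg.
Tool frame: the origin (TCP) lies midway between the tips of the shut fingers; the grasp point (between the pads) lies robot.hold_point_z behind it (robot.hold_point_z is the distance from the TCP to the grasp point, in m); z points along the fingers, x is the direction in which the jaws open and shut, and the axes are right-handed (so a half turn about z gives the same grasp; the last joint's range is limited). The gripper opens to 85 mm and grips with 20 to 120 N. Pads are 22 mm wide; open, the fingers measure 114 mm over their backs; the gripper's body (76 mm by 85 mm) begins 54 mm behind the grasp point. The pads swing forward as they close: fully open they stand 13 mm farther back than shut.
Start: joints at [-1.282, 0.351, 1.652, -0, 1.139, -0.085], TCP at [0.201, -0.512, 0.231] pointing down, gripper open.
Joint ranges: [-2.75, 2.75], [-0.79, 2.1], [0.01, 2.65], [-1.57, 4.71], [0.07, 3.14], [-2.87, 2.87]. Speed limits (rad/s): [2.22, 2.22, 2.79, 3.14, 3.14, 3.14].

## Interface

Orientations are given as a unit quaternion [x, y, z, w].
In Python, from rig import robot gives the robot as it stands.
- The arm moves only by the tool servo_tool, never from a script. Its argument "deltas" is a list of rows, each a list of 3 entries, a list of its own where there are three numbers: the closure in counts, from 0 (fully open) to 255 (shut), then the shift along the tool's x, y, z in cm, then the turn, a rotation vector about the tool's x, y, z in rad. A call has exactly 8 rows; each row shifts and turns the commanded pose from where the row before left it, along the tool's axes as they then stand; what a row does not reach is not made up. A row lasts 1/12 s, in which the tool goes at most 41.7 mm and 7.16 degrees, less where a joint would pass 70% of its speed; a pose out of reach is approached as far as the arm can. A call is refused whole if a number of a shift passes 4.17 or a number of a turn 0.125, either way. A call with a gripper value outside its range is refused whole. The fingers move at their own pace and stop on an object; "squeeze" is the grip in N (left out, the last holds). Time passes only in rows, so rows that do not move let the fingers close, or fill a call up. It gives the time, the measured TCP pose, the force and the opening at its end, in the units of the state.
- robot.get_state(): the state, without advancing time (a new reading comes with each control period).
- robot.capture(name): name is "scene" or "top"; returns (picture, depth): 480x640x3 uint8, red, green, blue; 480x640 float32, m along the optical axis (not along the pixel's ray), 0 where there is no reading.
- robot.camera_model(name): a dict with "mtx" (3x3 intrinsics, pixels), "world_to_cam" (4x4, takes a point from world to camera coordinates). Camera axes: x right, y down, z forward; pixel columns grow to the right and rows downward; lengths in m; the calibration is good to about 2 mm. A picture is of the moment at which its call begins. camera_model takes no time and is no camera call.
- robot.close_job(): hands the job in, once; it reports no verdict.
The state is a dict: "t": time; "joint_positions": joint angles; "dq": joint speeds; "joint_efforts": joint torques, N m; "tool_pos": TCP position; "orientation": TCP orientation; "contact_force": force on the tool from outside, world axes, zero at the start; "torque": the same for the moment, N m; "opening": finger opening in m.
Only numpy, scipy, OpenCV 4.12 (cv2) and the standard library are available. Lean on these libraries where they do the work, as an engineer would, in place of code of your own. Each camera call takes 0.05 s, during which the arm holds its last target.

## Task

Pick up the slide carrier by its arched handle, lean it to the slope at which the viewing stage is clamped, and lay it flat on the sloping face, centred in the marked outline over the window. Press it squarely until the sprung face plate has sunk by about half of its travel or more, and finish still holding the carrier by its handle and pressing it there, for the photograph. Press firmly but not hard, touch the stage with nothing but the carrier, and leave the things round about alone.

Things in the scene. Friction and masses are not known exactly. Their poses are not given: they have to be found in the camera images.
- carrier: the slide carrier, loose, 0.08 to 0.17 kg: a flat aluminium frame 60 mm (its x) by 90 mm (its y), 6 mm thick, round a glass slide, with an arched handle on top. It starts lying flat on the work surface. Same if turned half round.
- carrier_grip (a point): centre of the handle's bar: 37 mm above the carrier's underside, over its middle. The black bar is 58 mm long (carrier x), 12 mm thick (carrier y: grip across this) and 14 mm high; it stands on two posts, 42 mm clear between them, and there are 24 mm of free air between bar and frame. Axes as the carrier.
- carrier_foot (a point): centre of the carrier's flat underside; z points out of its top
- window (a point): middle of the top of the stage's sprung face plate (116 x 116 mm), on the window and in the middle of the engraved outline (64 x 94 mm). Its z is the outward normal of the sloping face, x runs up the slope, y is level, across the slope, along the long side of the outline. The face looks up and towards the robot's side; it moves down its normal when pressed.
- stage: the viewing stage, fixed to the work surface: grey base 150 mm (x) by 176 mm (y), 12 mm thick; origin in the centre of its underside. A thin steel clamp arc stands on each side, 76 mm from the middle, up to 0.095 m high
- stage_tilt (a joint): slope of the stage's bed and face above level, rad; differs from start to start (0.25 to 0.60). The hinge is level, at the low front edge of the stage (the -x side of the base). It is clamped and does not give.
- stage_plate (a joint): how far the sprung face plate has sunk along its normal, m: 0 free, 0.006 at its stop. It begins to give at 3 N and takes 12 N to reach the stop.
- petri: small clear plastic dish with a rubber ring in it, 69 mm across, 13 high; a bystander, loose
- glass_box: small clear box of cover glasses, 28 x 28 x 25 mm; a bystander, loose
- orange_jar: open glass staining jar, 75 mm wide, 93 high; a bystander, loose
- lab_timer: small digital timer leaning on its back foot, 51 x 66 x 61 mm; a bystander, loose
There are look-alikes about, which are no part of the job. Leave any red look-alike of the carrier alone.

How it is judged:
By the outcome, as a careful person would: the job done as asked, in the order asked, and still so for the second after the job is handed in, while the arm keeps its last pose, push and grip.
It also fails if it takes over 45 s, if anything falls off the work surface, if the arm or the gripper's body presses on something with over 40 N, if the wrist force passes 120 N, or if a joint passes its speed limit or range.

## Working session

There is one attempt and no reset: what is moved stays moved. The work goes in short steps, Python scripts to look and compute and a tool call to move; the robot and the scene stay as the last step left them, time stands still between calls to the robot, and variables do not carry over. Pictures are saved under pics/ and viewed, and the job is handed in when it is done.

Besides the shell and the picture viewer there is one more tool, called by a JSON object that holds its "op" and its "data", one argument or row to a line. servo_tool: Moves the arm, as the interface text tells. Its arguments: {"type":"object","properties":{"deltas":{"type":"array"},"squeeze":{"type":"number"}},"required":["deltas"]}

```bash
ls; mkdir -p pics; python3 - <<'E'
from rig import robot
import cv2,numpy as np
print(robot.hold_point_z); print(robot.get_state())
for n in("scene","top"):
    p,d=robot.capture(n); cv2.imwrite(f"pics/{n}0.png",p[:,:,::-1]); np.savez(f"{n}0.npz",p=p,d=d)
    m=robot.camera_model(n); print(n,np.round(m["mtx"],1).tolist(),np.round(m["world_to_cam"],4).tolist())
E
```

```text
pics
0.0187
{'t': 0.0, 'joint_positions': array([-1.28157743e+00,  3.51235384e-01,  1.65243585e+00, -2.59793677e-05,
        1.13912687e+00, -8.46135664e-02]), 'dq': array([ 0.00122293, -0.00077231, -0.0005312 , -0.00063679, -0.00099121,
       -0.00097558]), 'joint_efforts': array([-7.65352834e-04, -5.06097472e+01, -2.91408044e+01, -1.68479623e-04,
        4.42703968e-03,  1.73063194e-05]), 'tool_pos': array([ 0.2007648 , -0.51167884,  0.23075443]), 'orientation': array([ 8.26194746e-01, -5.63384308e-01, -4.74930245e-04, -3.71288439e-04]), 'contact_force': array([-0.6446722 , -0.14058735, -0.13402028]), 'torque': array([0.06713246, 0.03801595, 0.02645381]), 'opening': 0.08534060971651486}
scene [[516.7, 0.0, 320.8], [0.0, 516.7, 240.8], [0.0, 0.0, 1.0]] [[0.7632, -0.646, -0.0119, -0.4745], [-0.2815, -0.316, -0.906, 0.2175], [0.5816, 0.6949, -0.423, 0.709], [0.0, 0.0, 0.0, 1.0]]
top [[597.1, 0.0, 312.9], [0.0, 597.1, 235.3], [0.0, 0.0, 1.0]] [[0.002, -1.0, -0.0013, -0.089], [-0.9834, -0.0018, -0.1814, 0.5814], [0.1814, 0.0017, -0.9834, 1.2764], [0.0, 0.0, 0.0, 1.0]]
```

View pics/scene0.png

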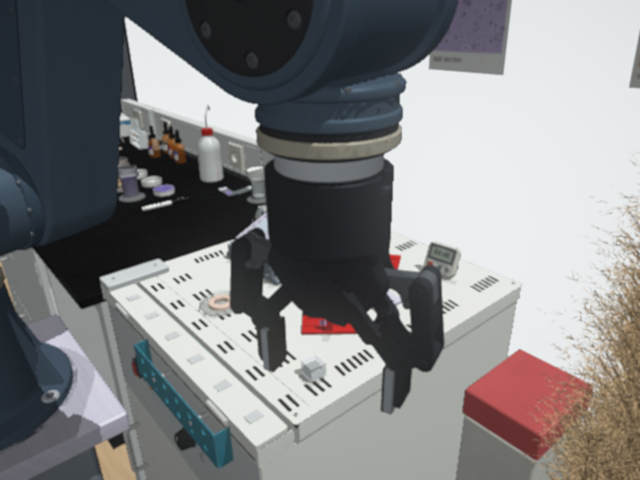

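View pics/top0.png

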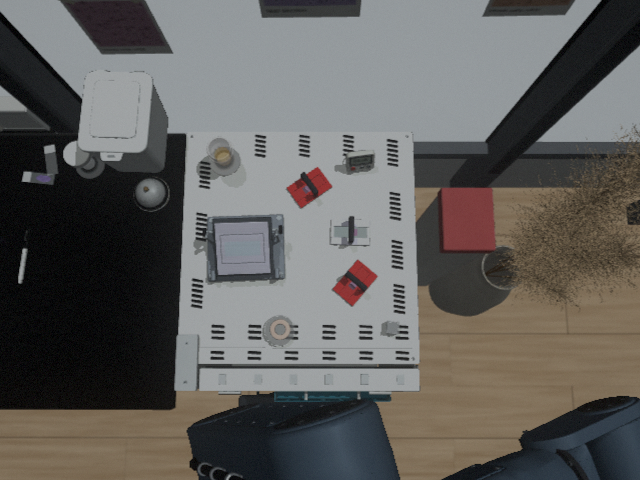

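The top view shows three handled frames: a red one at (309,187), a red one at (355,283) and an aluminium one at (350,232). I choose the aluminium one. The stage is at (245,248), the dish at (279,330), the glass box at (390,328), the jar at (223,158) and the timer at (360,161). I'll check the choice in a close crop.

```bash
python3 - <<'E'
import cv2,numpy as np
z=np.load("top0.npz");p=z["p"][:,:,::-1]
a=cv2.resize(p[165:310,190:400],None,fx=3.8,fy=3.8,interpolation=cv2.INTER_CUBIC)
cv2.imwrite("pics/crop0.png",a)
E
cat > h.py <<'E'
import numpy as np,cv2
from rig import robot
def model(n):
    m=robot.camera_model(n); return np.array(m["mtx"]),np.array(m["world_to_cam"])
def pts(n,uv,d):
    """depth -> world for uv Nx2"""
    K,T=model(n); uv=np.atleast_2d(uv).astype(float)
    c=np.c_[(uv[:,0]-K[0,2])/K[0,0]*d,(uv[:,1]-K[1,2])/K[1,1]*d,d]
    return (c-T[:3,3])@T[:3,:3]
def ray(n,uv):
    K,T=model(n); uv=np.atleast_2d(uv).astype(float)
    c=np.c_[(uv[:,0]-K[0,2])/K[0,0],(uv[:,1]-K[1,2])/K[1,1],np.ones(len(uv))]
    return -T[:3,:3].T@T[:3,3], c@T[:3,:3]
def onplane(n,uv,p0,nn):
    o,r=ray(n,uv); s=((np.asarray(p0)-o)@nn)/(r@nn); return o+r*s[:,None]
def proj(n,P):
    K,T=model(n); c=np.atleast_2d(P)@T[:3,:3].T+T[:3,3]; q=c@K.T; return q[:,:2]/q[:,2:]
def cloud(n,d):
    v,u=np.mgrid[0:480,0:640]; return pts(n,np.c_[u.ravel(),v.ravel()],d.ravel()).reshape(480,640,3)
E
```

```text
(no output)
```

View pics/crop0.png

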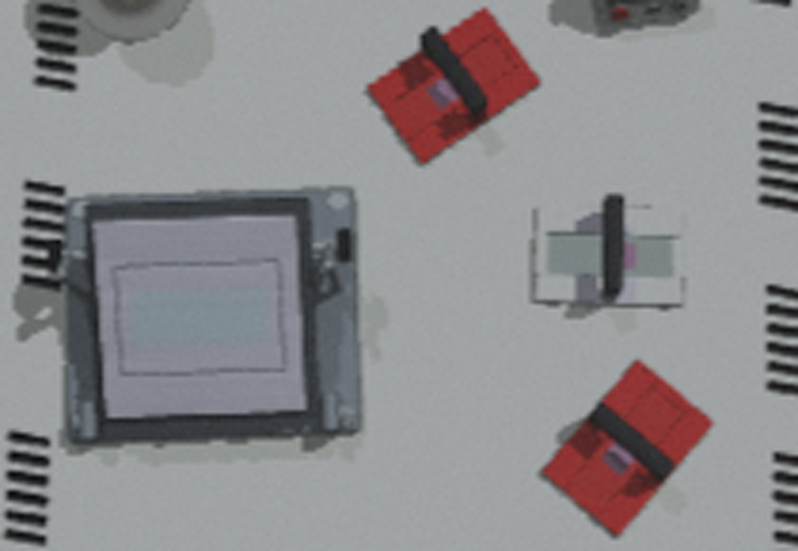

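The crop shows the carrier: a plain aluminium frame with the glass slide and a black bar at crop (613,246). Both look-alikes are red. The stage outline corners are about crop (112,265), (284,260), (287,368) and (120,375). Next I measure.

```bash
cat > meas.py <<'E'
from h import *
z=np.load("top0.npz");p=z["p"].astype(int);d=z["d"]
C=cloud("top",d)
g=p.sum(2)/3
# table check
for uv in [(320,260),(300,290),(400,170)]: print("table",C[uv[1],uv[0]].round(4))
# bar: dark
m=np.zeros((480,640),np.uint8); m[210:250,328:376]=(g[210:250,328:376]<60)
n,l,s,c=cv2.connectedComponentsWithStats(m); k=1+np.argmax(s[1:,4]); print("bar px",s[k],c[k])
uv=np.argwhere(l==k)[:,::-1]
P=C[l==k]; zz=P[:,2]; print("bar z pct",np.percentile(zz,[5,25,50,75,95]).round(4))
P=onplane("top",uv,[0,0,.044],np.array([0,0,1.]))
r=cv2.minAreaRect((P[:,:2]*1000).astype(np.float32)); print("bar rect mm",r, "mean",P.mean(0))
w,v=np.linalg.eigh(np.cov(P[:,:2].T)); print("axis",v[:,1],np.degrees(np.arctan2(v[1,1],v[0,1])))
# plate plane
q=lambda x,y:(190+x/3.8,165+y/3.8)
S=[]
for a in range(int(q(110,0)[0]),int(q(290,0)[0])):
  for b in range(int(q(0,235)[1]),int(q(0,400)[1])): S.append(C[b,a])
S=np.array(S); 
for _ in range(4):
  c0=S.mean(0); nn=np.linalg.svd(S-c0)[2][2]; nn*=np.sign(nn[2]); e=(S-c0)@nn; S=S[abs(e)<2.5*e.std()+1e-4]
print("plane",c0,nn,"std",e.std(),"tilt",np.arccos(nn[2]),"yaw of upslope",np.degrees(np.arctan2(-nn[1],-nn[0])))
cr=np.array([q(112,265),q(284,260),q(287,368),q(120,375)])
O=onplane("top",cr,c0,nn);print("outline",O.round(4).tolist(),"c",O.mean(0),[np.linalg.norm(O[i]-O[i-1]).round(4) for i in range(4)])
pr=np.array([q(93,221),q(300,213),q(305,409),q(106,418)])
O=onplane("top",pr,c0,nn);print("plate",O.round(4).tolist(),"c",O.mean(0),[np.linalg.norm(O[i]-O[i-1]).round(4) for i in range(4)])
np.savez("plane.npz",c0=c0,nn=nn)
E
python3 meas.py
```

```text
table [ 5.337e-01 -1.042e-01  2.000e-04]
table [ 0.4648 -0.0586 -0.0011]
table [ 0.7493 -0.2936 -0.0015]
bar px [349 217   5  26 118] [350.83898305 228.8220339 ]
bar z pct [0.0372 0.0404 0.0424 0.0444 0.0468]
bar rect mm ((596.8489379882812, -173.40634155273438), (9.014540672302246, 57.3111686706543), 89.41851043701172) mean [ 0.59832625 -0.17307598  0.044     ]
axis [-0.9990299   0.04403713] 177.47604207764493
plane [0.54958136 0.06727166 0.07905645] [ 0.99056529 -0.0260977   0.13453368] std 0.027588019312052375 tilt 1.4358534804755372 yaw of upslope 178.4908188924836
outline [[0.4675, 0.0202, 0.6744], [0.4576, -0.0378, 0.7359], [5.5435, 2.972, -36.1275], [-0.614, -1.1877, 8.4031]] c [ 1.46364457  0.44166561 -6.57852173] [np.float64(7.897), np.float64(0.0852), np.float64(37.3341), np.float64(45.1464)]
plate [[0.4382, -0.0091, 0.8841], [0.4313, -0.0567, 0.9261], [0.1241, -0.222, 3.156], [0.1886, -0.3009, 2.6654]] c [ 0.29555024 -0.14717403  1.90787641] [np.float64(1.8222), np.float64(0.0639), np.float64(2.257), np.float64(0.5011)]
```

```bash
python3 - <<'E'
from h import *
z=np.load("top0.npz");d=z["d"];C=cloud("top",d)
for v in range(220,280,5): print(v,[ (round(float(C[v,u,0]),3),round(float(C[v,u,2]),3)) if d[v,u]>0 else 0 for u in range(212,276,6)])
E
sed -i 's/S.append(C\[b,a\])/d[b,a]>0 and C[b,a,2]<0.2 and S.append(C[b,a])/' meas.py; python3 meas.py | tail -3
```

```text
220 [(0.609, 0.086), (0.61, 0.082), (0.61, 0.083), (0.61, 0.083), (0.61, 0.081), (0.61, 0.081), (0.61, 0.082), (0.61, 0.082), (0.609, 0.087), (0.61, 0.081), (0.626, 0.009)]
225 [(0.599, 0.082), (0.597, 0.09), (0.597, 0.092), (0.597, 0.09), (0.598, 0.089), (0.597, 0.092), (0.598, 0.089), (0.596, 0.095), (0.597, 0.092), (0.597, 0.09), (0.613, 0.015)]
230 [(0.59, 0.071), (0.586, 0.09), (0.587, 0.087), (0.587, 0.087), (0.587, 0.085), (0.588, 0.081), (0.586, 0.092), (0.587, 0.085), (0.588, 0.084), (0.587, 0.085), (0.591, 0.067)]
235 [(0.589, 0.013), (0.576, 0.084), (0.577, 0.078), (0.576, 0.085), (0.577, 0.078), (0.576, 0.084), (0.576, 0.089), (0.576, 0.084), (0.577, 0.081), (0.577, 0.082), (0.589, 0.016)]
240 [(0.577, 0.015), (0.565, 0.085), (0.566, 0.078), (0.566, 0.077), (0.567, 0.076), (0.567, 0.074), (0.566, 0.079), (0.567, 0.076), (0.567, 0.077), (0.566, 0.08), (0.578, 0.015)]
245 [(0.566, 0.013), (0.556, 0.073), (0.555, 0.078), (0.556, 0.071), (0.556, 0.075), (0.555, 0.078), (0.555, 0.079), (0.555, 0.079), (0.556, 0.074), (0.556, 0.074), (0.567, 0.008)]
250 [(0.555, 0.012), (0.545,
[... 969 characters left out ...]
5), (0.495, 0.033), (0.498, 0.01), (0.497, 0.011), (0.497, 0.013), (0.498, 0.01)]
plane [0.55054065 0.0681355  0.07297502] [-0.37411881 -0.01349998  0.92728252] std 0.0023908642041209727 tilt 0.38370897300877865 yaw of upslope 2.066607243404182
outline [[0.5768, 0.1152, 0.0843], [0.5799, 0.0168, 0.0841], [0.5209, 0.016, 0.0602], [0.5167, 0.1125, 0.0599]] c [0.54855632 0.06515022 0.07213096] [np.float64(0.0649), np.float64(0.0984), np.float64(0.0637), np.float64(0.0966)]
plate [[0.6005, 0.1252, 0.094], [0.6053, 0.0073, 0.0942], [0.4982, 0.006, 0.0509], [0.4928, 0.1214, 0.0504]] c [0.5491839  0.06497647 0.07238164] [np.float64(0.1162), np.float64(0.118), np.float64(0.1155), np.float64(0.1155)]
```

```bash
cat >> h.py <<'E'
from scipy.spatial.transform import Rotation as Ro
def tilt_R(yaw,tilt):
    """tool rot: z=-normal of face with upslope yaw, x = -(face y)"""
    W=Ro.from_euler('z',yaw)*Ro.from_euler('y',-tilt)   # face frame: x upslope,z normal
    M=W.as_matrix(); return np.c_[-M[:,1],-M[:,0],-M[:,2]]
def plan(p1,R1,n,p0=None,R0=None):
    s=robot.get_state()
    p=np.array(s["tool_pos"]) if p0 is None else np.array(p0)
    R=Ro.from_quat(s["orientation"]).as_matrix() if R0 is None else R0
    rv=(Ro.from_matrix(R.T@R1)).as_rotvec(); pa=p.copy()
    for i in range(n):
        t=pa+(np.array(p1)-pa)*(i+1)/n
        sh=np.round(R.T@(t-p)*100,2); tr=np.round(rv/n,4)
        print(sh.tolist(),tr.tolist(),end='; ' if i%2==0 else '\n')
        p=p+R@sh/100; R=R@Ro.from_rotvec(tr).as_matrix()
    print("end",p.round(4),"rot left",Ro.from_matrix(R.T@R1).as_rotvec().round(4))
E
cat > m2.py <<'E'
from h import *
z=np.load("top0.npz");p=z["p"];q=np.load("plane.npz");c0,nn=q["c0"],q["nn"]
g=p.mean(2)
m=np.zeros((480,640),np.uint8); m[218:276,210:274]=(g[218:276,210:274]>105)
print("grey samples",g[250,205:290:3].astype(int))
n,l,s,c=cv2.connectedComponentsWithStats(m); k=1+np.argmax(s[1:,4]); print(s[k],c[k])
m=(l==k).astype(np.uint8); m=cv2.morphologyEx(m,cv2.MORPH_CLOSE,np.ones((5,5)))
ct=max(cv2.findContours(m,0,2)[0],key=cv2.contourArea)[:,0].astype(float)
P=onplane("top",ct,c0,nn)
ux=np.array([nn[2],0,-nn[0]]);ux/=np.linalg.norm(ux);uy=np.cross(nn,ux)
A=np.c_[(P-c0)@ux,(P-c0)@uy]
r=cv2.minAreaRect((A*1000).astype(np.float32));print("plate rect",r); ce=c0+ux*r[0][0]/1000+uy*r[0][1]/1000;print("centre",ce)
# line fits per side
mid=A.mean(0)
for nm,f in dict(top=A[:,0]>.050+mid[0],bot=A[:,0]<mid[0]-.05,left=A[:,1]>mid[1]+.05,right=A[:,1]<mid[1]-.05).items():
    v=cv2.fitLine(A[f].astype(np.float32),cv2.DIST_HUBER,0,1e-4,1e-4).ravel();print(nm,v.round(4),np.degrees(np.arctan2(v[1],v[0])))
x=np.arange(0,1)
E
python3 m2.py
```

```text
grey samples [107  70  72  46 140 117 139 136 138 136 137 137 137 138 138 138 140 138
 139 143 142 144  60  97  96 105  97 153 148]
[ 214  222   56   53 2717] [241.97938903 247.65660655]
plate rect ((-0.9578399658203125, -1.2571372985839844), (115.09645080566406, 115.28150177001953), 2.016470432281494)
centre [0.54965873 0.06687848 0.0726009 ]
top [ 0.0422 -0.9991  0.0541  0.0185] -87.580215
bot [ 0.024  -0.9997 -0.0586  0.0221] -88.62704Traceback (most recent call last):
  File "m2.py", line 16, in <module>
    v=cv2.fitLine(A[f].astype(np.float32),cv2.DIST_HUBER,0,1e-4,1e-4).ravel();print(nm,v.round(4),np.degrees(np.arctan2(v[1],v[0])))
      ~~~~~~~~~~~^^^^^^^^^^^^^^^^^^^^^^^^^^^^^^^^^^^^^^^^^^^^^^^^^^^^
cv2.error: OpenCV(4.12.0) /io/opencv/modules/imgproc/src/linefit.cpp:50: error: (-215:Assertion failed) count > 0 in function 'fitLine2D_wods'
```

```bash
python3 - <<'E'
from h import *
plan([.5985,-.174,.15],tilt_R(np.radians(-1),0),16)
E
```

```text
[-1.06, -3.08, 0.51] [0.0, 0.0001, 0.0245]; [-1.13, -3.06, 0.5] [0.0, 0.0001, 0.0245]
[-1.21, -3.03, 0.51] [0.0, 0.0001, 0.0245]; [-1.28, -3.0, 0.51] [0.0, 0.0001, 0.0245]
[-1.35, -2.97, 0.5] [0.0, 0.0001, 0.0245]; [-1.43, -2.93, 0.51] [0.0, 0.0001, 0.0245]
[-1.49, -2.9, 0.5] [0.0, 0.0001, 0.0245]; [-1.57, -2.86, 0.51] [0.0, 0.0001, 0.0245]
[-1.64, -2.82, 0.5] [0.0, 0.0001, 0.0245]; [-1.71, -2.77, 0.51] [0.0, 0.0001, 0.0245]
[-1.77, -2.74, 0.5] [0.0, 0.0001, 0.0245]; [-1.84, -2.69, 0.51] [0.0, 0.0001, 0.0245]
[-1.91, -2.65, 0.5] [0.0, 0.0001, 0.0245]; [-1.97, -2.6, 0.51] [0.0, 0.0001, 0.0245]
[-2.03, -2.55, 0.5] [0.0, 0.0001, 0.0245]; [-2.1, -2.5, 0.51] [0.0, 0.0001, 0.0245]
end [ 0.5985 -0.174   0.15  ] rot left [-0.     -0.0006 -0.0007]
```

{"op": "servo_tool", "data": {
  "deltas": [
    [0,[-1.1,-3.1,0.5],[0,0,0.0245]],
    [0,[-1.1,-3.1,0.5],[0,0,0.0245]],
    [0,[-1.2,-3.0,0.5],[0,0,0.0245]],
    [0,[-1.3,-3.0,0.5],[0,0,0.0245]],
    [0,[-1.35,-3.0,0.5],[0,0,0.0245]],
    [0,[-1.4,-2.9,0.5],[0,0,0.0245]],
    [0,[-1.5,-2.9,0.5],[0,0,0.0245]],
    [0,[-1.6,-2.9,0.5],[0,0,0.0245]]
  ]
}}

```text
t: 0.77
tool_pos: [0.4013, -0.3414, 0.1909]
orientation: [0.767, -0.642, -0.0, -0.0]
contact_force: [0.4, 0.4, 0.1]
opening: 0.0857
```

{"op": "servo_tool", "data": {
  "deltas": [
    [60,[-1.6,-2.8,0.5],[0,0,0.0245]],
    [60,[-1.7,-2.8,0.5],[0,0,0.0245]],
    [60,[-1.8,-2.7,0.5],[0,0,0.0245]],
    [60,[-1.8,-2.7,0.5],[0,0,0.0245]],
    [60,[-1.9,-2.6,0.5],[0,0,0.0245]],
    [60,[-2.0,-2.6,0.5],[0,0,0.0245]],
    [60,[-2.0,-2.6,0.5],[0,0,0.0245]],
    [60,[-2.1,-2.5,0.5],[0,0,0.0245]]
  ]
}}

```text
t: 1.43
tool_pos: [0.6001, -0.1732, 0.1507]
orientation: [-0.7, 0.714, 0.0, -0.0]
contact_force: [0.0, -1.1, -0.2]
opening: 0.0655
```

```bash
python3 - <<'E'
from h import *
s=robot.get_state();print(s)
p,d=robot.capture("scene");cv2.imwrite("pics/scene1.png",p[:,:,::-1]);np.savez("scene1.npz",p=p,d=d)
plan([.5985,-.174,.0185],tilt_R(np.radians(-1),0),8)
E
```

```text
{'t': 1.4333, 'joint_positions': array([-3.55460376e-01,  5.71079875e-01,  1.52031440e+00, -3.88519845e-05,
        1.05079315e+00,  1.23464926e+00]), 'dq': array([ 5.58967549e-01,  4.22989150e-01, -5.63882611e-01, -3.15592389e-04,
        1.33088939e-01,  8.49003041e-01]), 'joint_efforts': array([ -2.80683942, -64.91888523, -24.23116744,   0.0784045 ,
        -0.16204374,  -1.36824712]), 'tool_pos': array([ 0.60005109, -0.17316509,  0.15070478]), 'orientation': array([-7.00252494e-01,  7.13895199e-01,  2.61939593e-04, -1.41812559e-04]), 'contact_force': array([ 0.04849388, -1.08072507, -0.24938936]), 'torque': array([-0.08618635,  0.01349763, -0.0009657 ]), 'opening': 0.06550413396372345}
[0.06, 0.06, 1.64] [-0.0, 0.0002, -0.0002]; [0.06, 0.05, 1.64] [-0.0, 0.0002, -0.0002]
[0.06, 0.06, 1.64] [-0.0, 0.0002, -0.0002]; [0.05, 0.06, 1.64] [-0.0, 0.0002, -0.0002]
[0.06, 0.05, 1.64] [-0.0, 0.0002, -0.0002]; [0.06, 0.06, 1.64] [-0.0, 0.0002, -0.0002]
[0.06, 0.06, 1.64] [-0.0, 0.0002, -0.0002]; [0.05, 0.05, 1.65] [-0.0, 0.0002, -0.0002]
end [ 0.5985 -0.174   0.0185] rot left [-0.0003 -0.0002  0.0001]
```

View pics/scene1.png

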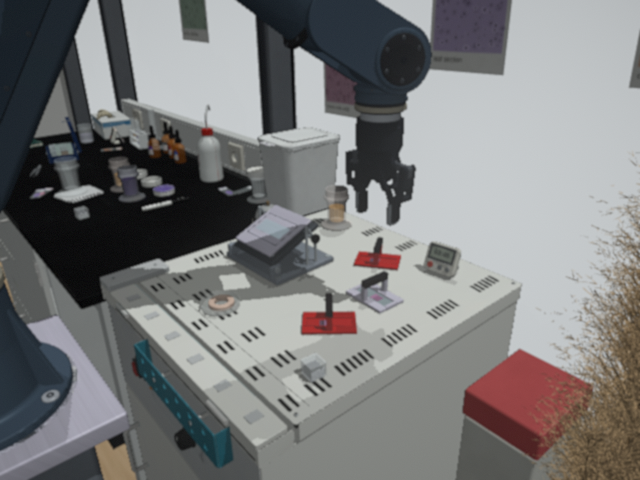

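The scene view shows the aluminium carrier at (375,292), with its bar at about (375,280) and the gripper above it. I check both against projections.

```bash
python3 - <<'E'
from h import *
print(proj("scene",[[.5985,-.174,.037],[.6275,-.1745,.037],[.5695,-.1735,.037],[.6,-.1732,.15],[.6,-.1732,.17]]))
z=np.load("scene1.npz");p=z["p"][:,:,::-1]
cv2.imwrite("pics/c1.png",np.hstack([cv2.resize(p[260:315,340:410],None,fx=5,fy=5,interpolation=2),cv2.resize(p[200:282,222:330],None,fx=4,fy=3.3537,interpolation=2)]))
E
```

```text
[[373.7171779  280.40962576]
 [385.16764294 275.29716233]
 [361.8482871  285.70891012]
 [376.1041798  221.59097543]
 [376.50322182 210.58690238]]
```

View pics/c1.png

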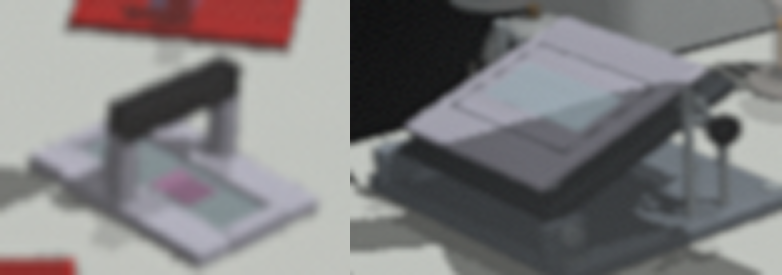

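{"op": "servo_tool", "data": {
  "deltas": [
    [90,[0,0,0],[0,0,0]],
    [90,[0,0,1.6],[0,0,0]],
    [90,[0,0,1.6],[0,0,0]],
    [90,[0,0,1.6],[0,0,0]],
    [90,[0,0,1.6],[0,0,0]],
    [90,[0,0,1.6],[0,0,0]],
    [90,[0,0,1.6],[0,0,0]],
    [90,[0,0,0],[0,0,0]]
  ]
}}

```text
t: 2.15
tool_pos: [0.5969, -0.1746, 0.0524]
orientation: [-0.7, 0.714, 0.002, -0.001]
contact_force: [-0.8, 0.4, 0.4]
opening: 0.0552
```

```bash
python3 - <<'E'
from h import *
s=robot.get_state();print(s["t"],s["tool_pos"],s["dq"].round(3),s["opening"])
plan([.5988,-.174,.0185],tilt_R(np.radians(-1),0),4)
p,d=robot.capture("scene");cv2.imwrite("pics/c2.png",cv2.resize(p[200:320,320:430,::-1],None,fx=5,fy=5,interpolation=2))
E
```

```text
2.15 [ 0.59685522 -0.17458493  0.05235767] [ 0.002 -0.041 -0.03   0.002  0.054  0.004] 0.05522120231588849
[-0.01, -0.05, 0.85] [0.0012, 0.0004, -0.0003]; [-0.02, -0.05, 0.84] [0.0012, 0.0004, -0.0003]
[-0.01, -0.05, 0.85] [0.0012, 0.0004, -0.0003]; [-0.02, -0.05, 0.85] [0.0012, 0.0004, -0.0003]
end [ 0.5988 -0.174   0.0185] rot left [ 0.     -0.     -0.0001]
```

View pics/c2.png

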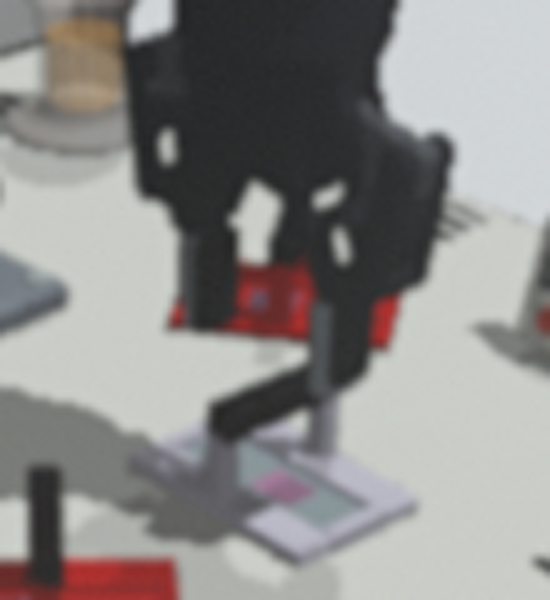

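The fingers straddle the bar. I descend and close.

{"op": "servo_tool", "data": {
  "deltas": [
    [90,[0,-0.05,0.85],[0,0,0]],
    [90,[0,-0.05,0.85],[0,0,0]],
    [90,[0,-0.05,0.85],[0,0,0]],
    [90,[0,0,0.8],[0,0,0]],
    [90,[0,0,0],[0,0,0]],
    [200,[0,0,0],[0,0,0]],
    [255,[0,0,0],[0,0,0]],
    [255,[0,0,0],[0,0,0]]
  ],
  "squeeze": 60
}}

```text
t: 2.87
tool_pos: [0.6009, -0.1746, 0.0223]
orientation: [-0.701, 0.713, -0.0, 0.0]
contact_force: [-0.4, -0.2, 0.8]
opening: 0.0199
```

{"op": "servo_tool", "data": {
  "deltas": [
    [255,[0,0,0],[0,0,0]],
    [255,[0,0,0],[0,0,0]],
    [255,[0,0,0],[0,0,0]],
    [255,[0,0,0],[0,0,0]],
    [255,[0,0,0],[0,0,0]],
    [255,[0,0,0],[0,0,0]],
    [255,[0,0,0],[0,0,0]],
    [255,[0,0,0],[0,0,0]]
  ]
}}

```text
t: 3.53
tool_pos: [0.601, -0.1747, 0.0224]
orientation: [-0.701, 0.714, -0.0, 0.0]
contact_force: [-0.2, -0.4, 6.2]
opening: 0.0109
```

```bash
python3 - <<'E'
from h import *
s=robot.get_state();print(s["t"],s["tool_pos"],s["orientation"],s["contact_force"],s["opening"])
p,d=robot.capture("scene");cv2.imwrite("pics/c3.png",cv2.resize(p[200:320,320:430,::-1],None,fx=5,fy=5,interpolation=2))
np.savez("scene3.npz",p=p,d=d)
cv2.imwrite("pics/c3b.png",cv2.resize(p[195:285,220:335,::-1],None,fx=6.5,fy=6.5,interpolation=2))
E
```

```text
3.5333 [ 0.60095517 -0.17468725  0.02242372] [-7.00652171e-01  7.13502819e-01 -4.70019257e-04  2.01878495e-04] [-0.20625519 -0.35005388  6.15865692] 0.010864582219216396
```

View pics/c3.png

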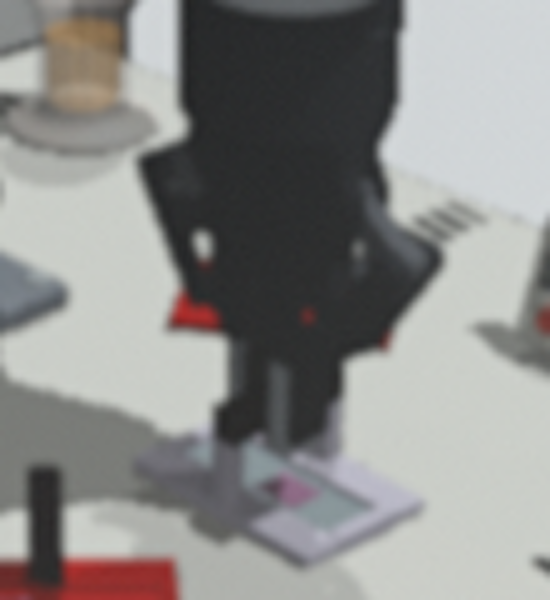

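View pics/c3b.png

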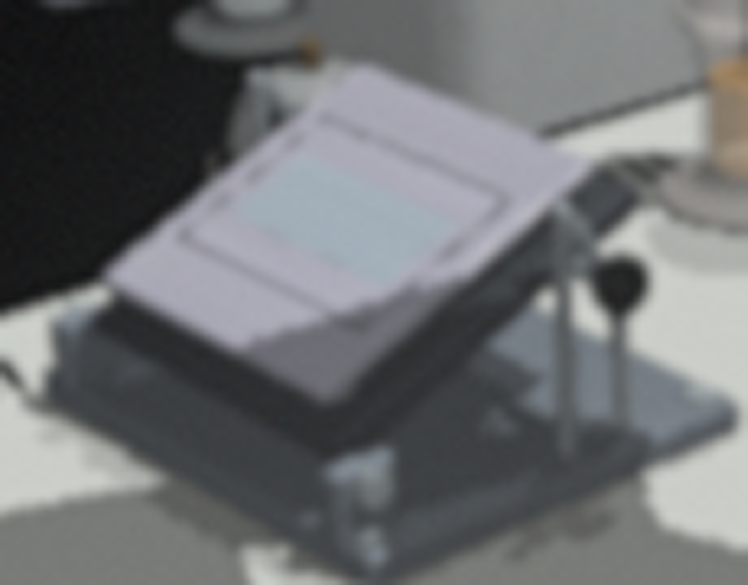

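```bash
python3 - <<'E'
from h import *
q=lambda L:np.array([(190+x/3.8,165+y/3.8) for x,y in L])-.37   # resize half-pixel shift
s=lambda L:np.array([(220+x/6.5,195+y/6.5) for x,y in L])-.42
T=q([(112,265),(284,260),(287,368),(120,375),(93,221),(300,213),(305,409),(106,418)])
S=s([(325,118),(505,190),(370,325),(182,237),(355,65),(592,165),(325,400),(107,280)])
def PM(n): K,W=model(n); return K@W[:3]
X=cv2.triangulatePoints(PM("top"),PM("scene"),T.T,S.T);X=(X[:3]/X[3]).T
print(X.round(4)); print("reproj top",(proj("top",X)-T).round(1).tolist(),"scene",(proj("scene",X)-S).round(1).tolist())
for A,nm in((X[:4],"outline"),(X[4:],"plate")):
    c=A.mean(0);nn=np.linalg.svd(A-c)[2][2];nn*=np.sign(nn[2])
    print(nm,c.round(4),nn.round(4),"tilt",np.arccos(nn[2]).round(4),"yaw n",np.degrees(np.arctan2(-nn[1],-nn[0])).round(2),[np.linalg.norm(A[i]-A[i-1]).round(4) for i in range(4)])
    u=A[0]+A[1]-A[2]-A[3];v=A[0]+A[3]-A[1]-A[2];print(" slope",np.arctan2(u[2],np.hypot(u[0],u[1])).round(4),"yaw u",np.degrees(np.arctan2(u[1],u[0])),"yaw v",np.degrees(np.arctan2(-v[0],v[1])), "vz",v[2]/np.linalg.norm(v))
# scene depth plane
d=np.load("scene3.npz")["d"];C=cloud("scene",d)
m=np.zeros((480,640),np.uint8);cv2.fillConvexPoly(m,np.round(S[4:]).astype(int),1);m=cv2.erode(m,np.ones((5,5)))
A=C[(m>0)&(d>0)]
for _ in range(5):
    c=A.mean(0);nn=np.linalg.svd(A-c,full_matrices=False)[2][2];nn*=np.sign(nn[2]);e=(A-c)@nn;A=A[abs(e)<2.5*e.std()]
print("scene depth",c,nn,np.arccos(nn[2]),np.degrees(np.arctan2(-nn[1],-nn[0])),e.std(),len(A))
print("offset of top plane pt", (np.load("plane.npz")["c0"]-c)@nn)
E
```

```text
[[0.578  0.1155 0.0855]
 [0.5786 0.0175 0.0914]
 [0.5222 0.0159 0.0641]
 [0.5183 0.1124 0.0618]
 [0.6005 0.1262 0.0953]
 [0.6053 0.0085 0.095 ]
 [0.4995 0.0066 0.0504]
 [0.4949 0.1214 0.0509]]
reproj top [[0.2, -0.3], [-0.2, 0.3], [0.3, -0.5], [0.3, -0.5], [-0.2, 0.3], [-0.2, 0.3], [0.1, -0.2], [0.3, -0.6]] scene [[-0.5, 0.1], [0.6, -0.1], [-0.8, 0.1], [-0.8, 0.1], [0.4, -0.1], [0.5, -0.1], [-0.4, 0.0], [-1.0, 0.1]]
outline [0.5493 0.0653 0.0757] [-0.4025  0.0298  0.9149] tilt 0.4154 yaw n -4.24 [np.float64(0.0643), np.float64(0.0981), np.float64(0.0628), np.float64(0.0966)]
 slope 0.4135 yaw u 2.2671676914011574 yaw v 1.3047568736268795 vz -0.04238372761166394
plate [0.55   0.0657 0.0729] [-0.3872 -0.0187  0.9218] tilt 0.3981 yaw n 2.77 [np.float64(0.1146), np.float64(0.1178), np.float64(0.1148), np.float64(0.115)]
 slope 0.398 yaw u 1.8171921313039794 yaw v 2.3286034931047936 vz 0.0032583664908487986
scene depth [0.54844645 0.06134606 0.07314245] [-0.3758225  -0.01199242  0.92661407] 0.38549060940287605 1.827676757721221 0.0010745156627326765 1447
offset of top plane pt -0.0010236190229639442
```

{"op": "servo_tool", "data": {
  "deltas": [
    [255,[0,0,-0.5],[0,0,0]],
    [255,[0,0,-1.0],[0,0,0]],
    [255,[0,0,-1.8],[0,0,0]],
    [255,[0,0,-2.2],[0,0,0]],
    [255,[0,0,-2.2],[0,0,0]],
    [255,[0,0,-2.2],[0,0,0]],
    [255,[0,0,-2.2],[0,0,0]],
    [255,[0,0,-1.9],[0,0,0]]
  ]
}}

```text
t: 4.25
tool_pos: [0.6006, -0.1745, 0.1641]
orientation: [-0.701, 0.714, -0.0, 0.0]
contact_force: [0.2, 0.0, -0.6]
opening: 0.0108
```

```bash
cat > goal.py <<'E'
from h import *
YAW=np.radians(2.0);TILT=.387;W=np.array([.5497,.0655,.0728])
G=tilt_R(YAW,TILT);NN=-G[:,2]
def goal(h,oy=.002,oz=.0224,ox=0): return W+NN*(h+oz)-G[:,1]*oy-G[:,0]*ox
E
python3 - <<'E'
from goal import *
s=robot.get_state();print(s["t"],s["tool_pos"],s["orientation"],s["contact_force"],s["opening"])
p,d=robot.capture("scene");cv2.imwrite("pics/c4.png",cv2.resize(p[130:280,320:470,::-1],None,fx=4,fy=4,interpolation=2))
print(goal(.08));plan(goal(.08),G,16,p0=[.601,-.1747,.1624])
E
```

```text
4.25 [ 0.60061926 -0.17454562  0.1640634 ] [-7.00639570e-01  7.13515184e-01 -4.73947728e-04  2.23687718e-04] [ 0.16874402  0.03762799 -0.64828267] 0.010765354409640986
[0.51292752 0.06421588 0.16838188]
[-1.48, 0.58, -0.04] [0.0238, -0.0008, -0.0032]; [-1.49, 0.57, -0.06] [0.0238, -0.0008, -0.0032]
[-1.48, 0.56, -0.07] [0.0238, -0.0008, -0.0032]; [-1.49, 0.56, -0.08] [0.0238, -0.0008, -0.0032]
[-1.49, 0.55, -0.09] [0.0238, -0.0008, -0.0032]; [-1.5, 0.55, -0.11] [0.0238, -0.0008, -0.0032]
[-1.49, 0.54, -0.11] [0.0238, -0.0008, -0.0032]; [-1.5, 0.52, -0.13] [0.0238, -0.0008, -0.0032]
[-1.49, 0.53, -0.14] [0.0238, -0.0008, -0.0032]; [-1.5, 0.51, -0.15] [0.0238, -0.0008, -0.0032]
[-1.5, 0.5, -0.16] [0.0238, -0.0008, -0.0032]; [-1.51, 0.5, -0.17] [0.0238, -0.0008, -0.0032]
[-1.5, 0.49, -0.19] [0.0238, -0.0008, -0.0032]; [-1.51, 0.47, -0.19] [0.0238, -0.0008, -0.0032]
[-1.5, 0.47, -0.2] [0.0238, -0.0008, -0.0032]; [-1.51, 0.46, -0.22] [0.0238, -0.0008, -0.0032]
end [0.5129 0.0642 0.1684] rot left [ 0.0003  0.0002 -0.0008]
```

View pics/c4.png

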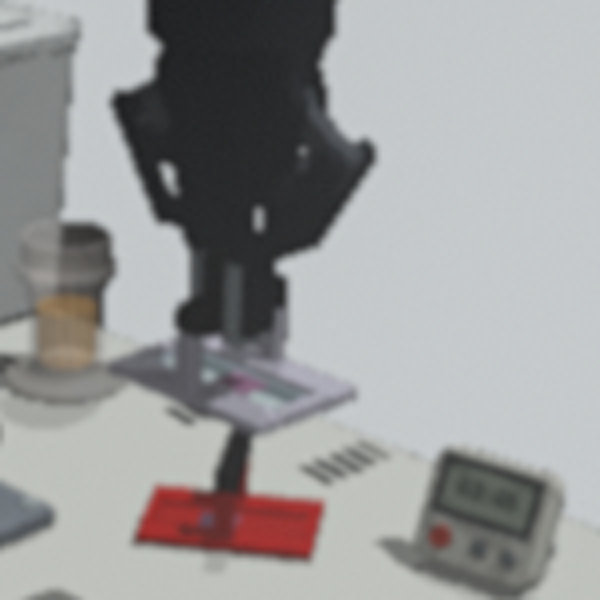

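The carrier is lifted level, with its underside around crop (250,400). Next I carry it over and tilt it.

{"op": "servo_tool", "data": {
  "deltas": [
    [255,[-1.0,0.4,0],[0.0238,-0.001,-0.003]],
    [255,[-1.5,0.6,-0.1],[0.0238,-0.001,-0.003]],
    [255,[-1.5,0.6,-0.1],[0.0238,-0.001,-0.003]],
    [255,[-1.5,0.6,-0.1],[0.0238,-0.001,-0.003]],
    [255,[-1.5,0.5,-0.1],[0.0238,-0.001,-0.003]],
    [255,[-1.5,0.5,-0.1],[0.0238,-0.001,-0.003]],
    [255,[-1.5,0.5,-0.1],[0.0238,-0.001,-0.003]],
    [255,[-1.5,0.5,-0.1],[0.0238,-0.001,-0.003]]
  ]
}}

```text
t: 4.97
tool_pos: [0.5584, -0.0585, 0.1659]
orientation: [0.706, -0.702, 0.065, -0.07]
contact_force: [-0.2, -0.1, -1.0]
opening: 0.0109
```

{"op": "servo_tool", "data": {
  "deltas": [
    [255,[-1.6,0.5,-0.15],[0.0238,-0.001,-0.003]],
    [255,[-1.6,0.5,-0.15],[0.0238,-0.001,-0.003]],
    [255,[-1.6,0.5,-0.15],[0.0238,-0.001,-0.003]],
    [255,[-1.6,0.5,-0.15],[0.0238,-0.001,-0.003]],
    [255,[-1.6,0.5,-0.2],[0.0238,-0.001,-0.003]],
    [255,[-1.5,0.5,-0.2],[0.0238,-0.001,-0.003]],
    [255,[-1.5,0.5,-0.2],[0.0238,-0.001,-0.003]],
    [255,[-1.0,0.4,-0.2],[0.0238,-0.001,-0.003]]
  ]
}}

```text
t: 5.63
tool_pos: [0.5148, 0.0611, 0.1695]
orientation: [0.705, -0.683, 0.13, -0.139]
contact_force: [0.5, 0.2, -1.6]
opening: 0.0105
```

{"op": "servo_tool", "data": {
  "deltas": [
    [255,[0,0,0],[0,0,0]],
    [255,[0,0,0],[0,0,0]],
    [255,[0,0,0],[0,0,0]],
    [255,[0,0,0],[0,0,0]],
    [255,[0,0,0],[0,0,0]],
    [255,[0,0,0],[0,0,0]],
    [255,[0,0,0],[0,0,0]],
    [255,[0,0,0],[0,0,0]]
  ]
}}

```text
t: 6.3
tool_pos: [0.5156, 0.0598, 0.1693]
orientation: [0.705, -0.684, 0.129, -0.138]
contact_force: [0.3, -0.2, -0.9]
opening: 0.0108
```

```bash
python3 - <<'E'
from goal import *
s=robot.get_state();print(s["t"],s["tool_pos"],s["orientation"],s["contact_force"],s["opening"])
R=Ro.from_quat(s["orientation"]).as_matrix();print("rot err",Ro.from_matrix(R.T@G).as_rotvec(),"pos err tool",R.T@(goal(.08)-s["tool_pos"]))
for n in("scene","top"):
    p,d=robot.capture(n);cv2.imwrite(f"pics/{n}5.png",p[:,:,::-1]);np.savez(n+"5.npz",p=p,d=d)
    cv2.imwrite(f"pics/{n}5c.png",cv2.resize(p[120:290,210:350,::-1] if n=="scene" else p[190:320,180:320,::-1],None,fx=3.5,fy=3.5,interpolation=2))
E
```

```text
6.3 [0.5156136  0.05982882 0.16932718] [ 0.70469751 -0.68378691  0.12940506 -0.13817095] [ 0.30690396 -0.1925899  -0.90813771] 0.010821191305424789
rot err [ 0.00613111  0.00477854 -0.00572803] pos err tool [-4.46287766e-03  2.72688765e-03 -4.19608255e-05]
```

View pics/scene5c.png

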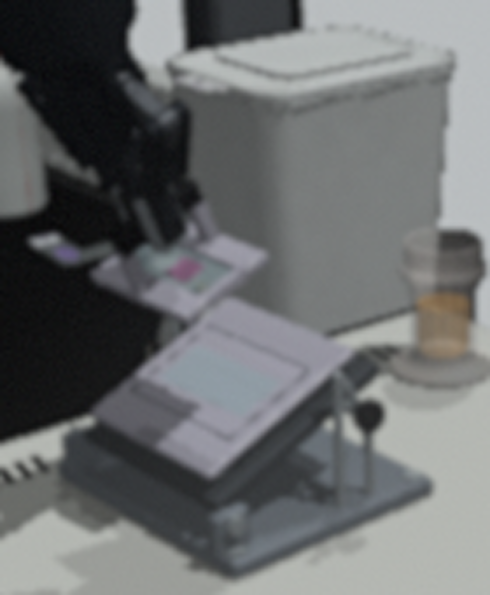

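View pics/top5.png

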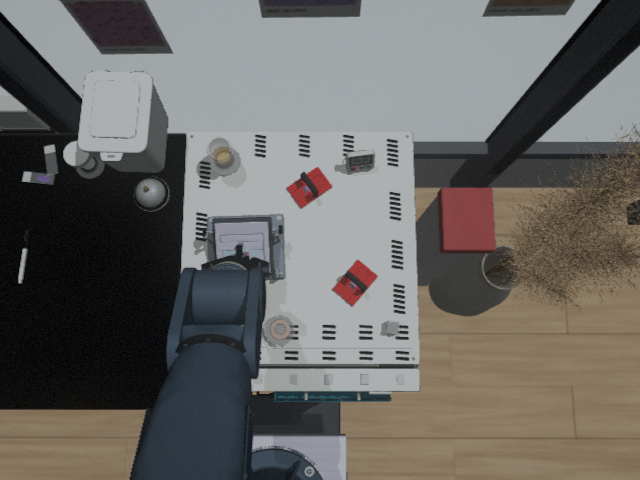

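The scene crop shows the carrier hovering parallel to the plate, centred near (180,275). The top view is mostly covered by the arm. I correct the pose and come down to 25 mm.

```bash
python3 - <<'E'
from goal import *
plan(goal(.025),G,6)
E
```

```text
[-0.07, 0.04, 0.92] [0.001, 0.0008, -0.0009]; [-0.07, 0.04, 0.91] [0.001, 0.0008, -0.0009]
[-0.07, 0.04, 0.92] [0.001, 0.0008, -0.0009]; [-0.07, 0.04, 0.92] [0.001, 0.0008, -0.0009]
[-0.07, 0.05, 0.91] [0.001, 0.0008, -0.0009]; [-0.07, 0.04, 0.92] [0.001, 0.0008, -0.0009]
end [0.5337 0.0649 0.1174] rot left [ 0.      0.0001 -0.0002]
```

{"op": "servo_tool", "data": {
  "deltas": [
    [255,[-0.1,0.05,0.9],[0.001,0.001,-0.001]],
    [255,[-0.1,0.05,0.9],[0.001,0.001,-0.001]],
    [255,[-0.1,0.05,0.9],[0.001,0.001,-0.001]],
    [255,[-0.1,0.05,0.9],[0.001,0.001,-0.001]],
    [255,[-0.05,0.05,0.9],[0.001,0,-0.001]],
    [255,[0,0,0.9],[0.001,0,-0.001]],
    [255,[0,0,0],[0,0,0]],
    [255,[0,0,0],[0,0,0]]
  ]
}}

```text
t: 7.07
tool_pos: [0.5331, 0.0653, 0.1177]
orientation: [0.706, -0.682, 0.133, -0.138]
contact_force: [0.2, 0.1, -0.8]
opening: 0.0106
```

```bash
cat > look.py <<'E'
import sys
from goal import *
n=sys.argv[1];h=float(sys.argv[2])
s=robot.get_state();print(s["t"],s["tool_pos"],s["contact_force"],s["torque"],s["opening"])
R=Ro.from_quat(s["orientation"]).as_matrix();print("rot err",Ro.from_matrix(R.T@G).as_rotvec().round(4),"pos err tool mm",(R.T@(goal(h)-s["tool_pos"])*1000).round(2),"f tool",(R.T@s["contact_force"]).round(2))
p,d=robot.capture("scene");np.savez(n+".npz",p=p,d=d)
cv2.imwrite(f"pics/{n}.png",cv2.resize(p[165:275,225:345,::-1],None,fx=6.5,fy=5.4,interpolation=2))
E
python3 look.py s6 .025
```

```text
7.0667 [0.53313937 0.06525918 0.11770673] [ 0.24546176  0.09650351 -0.76460007] [-0.00418279  0.27066397  0.00798523] 0.01056584463719846
rot err [0.0012 0.0009 0.0005] pos err tool mm [ 0.34 -0.39  0.43] f tool [-0.09  0.06  0.8 ]
```

View pics/s6.png

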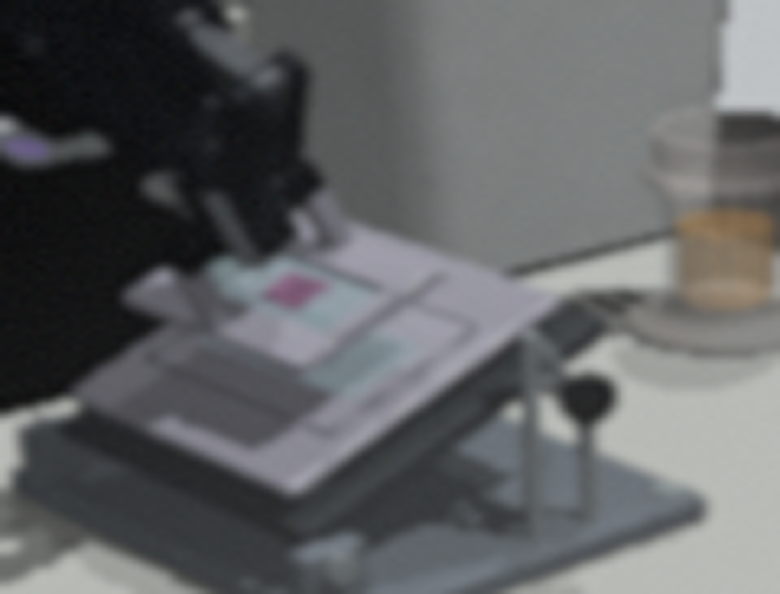

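```bash
cat > ov.py <<'E'
import sys
from goal import *
# draws predicted carrier underside / outline corners on crop
n=sys.argv[1];s=robot.get_state();R=Ro.from_quat(s["orientation"]).as_matrix();p0=np.array(s["tool_pos"])
foot=p0+R@[0,.002,.0224]
f=lambda P:((proj("scene",P)-[225,165]+.5)*[6.5,5.4]).round().astype(int)
cx=lambda x,y,z:foot-R[:,1]*x-R[:,0]*y-R[:,2]*z
im=cv2.imread(f"pics/{n}.png")
lo=f(np.array([cx(x,y,0) for x,y in((.03,.045),(.03,-.045),(-.03,-.045),(-.03,.045))]))
hi=f(np.array([cx(x,y,.006) for x,y in((.03,.045),(.03,-.045),(-.03,-.045),(-.03,.045))]))
o=f(np.array([W-G[:,1]*x-G[:,0]*y for x,y in((.032,.047),(.032,-.047),(-.032,-.047),(-.032,.047))]))
cv2.polylines(im,[lo],1,(0,0,255),1);cv2.polylines(im,[hi],1,(0,255,255),1);cv2.polylines(im,[o],1,(0,255,0),1)
cv2.imwrite(f"pics/{n}o.png",im);print(lo.tolist(),o.tolist())
E
python3 ov.py s6
```

```text
[[263, 217], [442, 281], [299, 382], [123, 310]] [[293, 264], [479, 333], [329, 440], [147, 363]]
```

View pics/s6o.png

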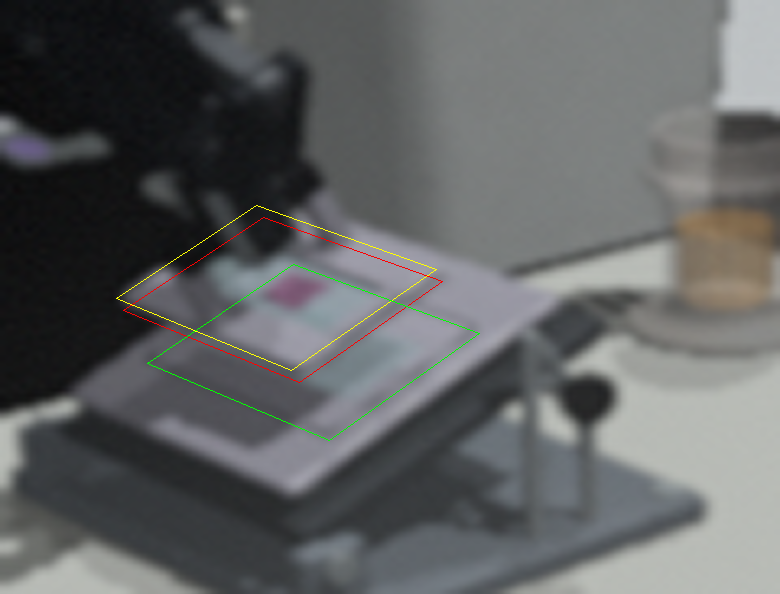

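Measured edges, relative to the outline, hint that the carrier sits a couple of mm upslope of prediction. I go down to about 5 mm and measure directly against the engraved outline.

{"op": "servo_tool", "data": {
  "deltas": [
    [255,[0,0,0.4],[0,0,0]],
    [255,[0,0,0.4],[0,0,0]],
    [255,[0,0,0.4],[0,0,0]],
    [255,[0,0,0.4],[0,0,0]],
    [255,[0,0,0.4],[0,0,0]],
    [255,[0,0,0],[0,0,0]],
    [255,[0,0,0],[0,0,0]],
    [255,[0,0,0],[0,0,0]]
  ]
}}

```text
t: 7.78
tool_pos: [0.5408, 0.0656, 0.0999]
orientation: [0.706, -0.681, 0.133, -0.139]
contact_force: [0.3, 0.3, -1.3]
opening: 0.0103
```

```bash
python3 look.py s7 .005; python3 ov.py s7; python3 - <<'E'
import numpy as np,cv2
p=np.load("s7.npz")["p"]
cv2.imwrite("pics/s7z.png",cv2.resize(p[200:258,240:310,::-1],None,fx=11,fy=10,interpolation=2))
E
```

```text
7.7833 [0.54082686 0.06556029 0.09988495] [ 0.28942952  0.26828766 -1.29180367] [-0.02513267  0.28669139 -0.01695668] 0.010280913213418574
rot err [-0.      0.0009  0.0005] pos err tool mm [0.37 0.01 1.03] f tool [-0.26  0.21  1.31]
[[285, 256], [464, 322], [322, 423], [147, 349]] [[293, 264], [479, 333], [329, 440], [147, 363]]
```

View pics/s7z.png

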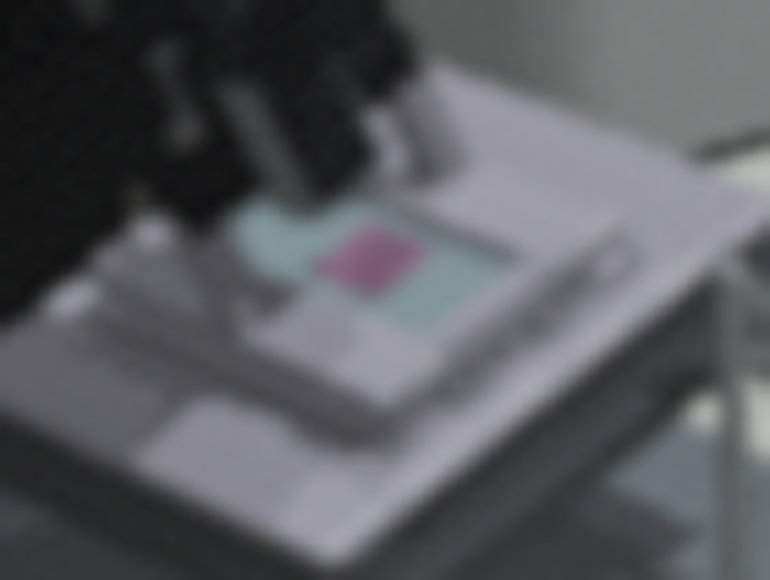

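View pics/s7o.png

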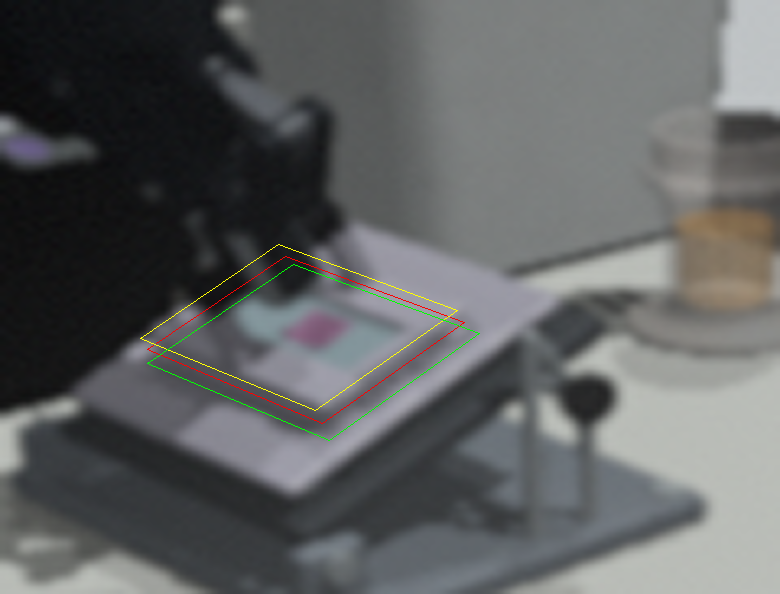

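Corner picking is too coarse here. I measure the edges with averaged intensity profiles along the face axes: outline lines from the clear picture, carrier edges from the present one.

```bash
cat > prof.py <<'E'
from goal import *
def samp(n,im,P):
    q=proj(n,P.reshape(-1,3)).astype(np.float32).reshape(P.shape[:-1]+(2,))
    return cv2.remap(im.mean(2).astype(np.float32),q[...,0].copy(),q[...,1].copy(),cv2.INTER_CUBIC)
UX,UY=-G[:,1],-G[:,0]
def prof(n,im,axis,rng,other,z,O=W):
    a=np.arange(rng[0],rng[1],.0005);b=np.linspace(other[0],other[1],20)
    A,B=np.meshgrid(a,b)
    X,Y=(A,B) if axis=='x' else (B,A)
    P=O+X[...,None]*UX+Y[...,None]*UY+z*NN
    return a,samp(n,im,P).mean(0)
def show(t,a,v): print(t,' '.join(f"{x*1000:.0f}:{y:.0f}" for x,y in zip(a[::2],v[::2])))
E
python3 - <<'E'
from prof import *
top=robot.capture("top")[0];cv2.imwrite("pics/top7.png",cv2.resize(top[200:300,190:300,::-1],None,fx=6,fy=6,interpolation=2));np.savez("top7.npz",p=top)
c=np.load("scene3.npz")["p"];t0=np.load("top0.npz")["p"]
for nm,im in(("scene",c),("top",t0)):
  for ax,r,o in(('y',(-.062,-.036),(-.02,.02)),('y',(.036,.062),(-.02,.02)),('x',(-.044,-.022),(-.02 if nm=="top" else .0,.035)),('x',(.022,.044),(-.03,.03))):
    a,v=prof(nm,im,ax,r,o,0);show(nm+" outline "+ax,a,v); print("   min at",a[2+np.argmin((v-np.interp(a,[a[0],a[-1]],[v[0],v[-1]]))[2:-2])]*1000)
E
```

```text
scene outline y -62:76 -61:88 -60:100 -59:113 -58:124 -57:133 -56:141 -55:146 -54:150 -53:152 -52:153 -51:154 -50:153 -49:152 -48:150 -47:149 -46:147 -45:148 -44:150 -43:153 -42:158 -41:163 -40:167 -39:170 -38:173 -37:174
   min at -37.49999999999998
scene outline y 36:174 37:174 38:174 39:174 40:174 41:174 42:173 43:172 44:170 45:168 46:165 47:163 48:161 49:160 50:160 51:161 52:163 53:165 54:166 55:166 56:162 57:157 58:148 59:137 60:124 61:110
   min at 37.0
scene outline x -44:174 -43:174 -42:174 -41:174 -40:174 -39:174 -38:174 -37:174 -36:174 -35:174 -34:172 -33:168 -32:163 -31:159 -30:158 -29:161 -28:166 -27:171 -26:175 -25:177 -24:177 -23:177
   min at -29.999999999999986
scene outline x 22:175 23:176 24:176 25:176 26:177 27:177 28:177 29:176 30:173 31:169 32:164 33:159 34:157 35:158 36:162 37:166 38:169 39:171 40:172 41:172 42:171 43:171
   min at 34.00000000000001
top outline y -62:58 -61:56 -60:54 -59:59 -58:75 -57:98 -56:119 -55:134 -54:142 -53:142 -52:141 -51:141 -50:141 -49:139 -48:133 -47:126 -46:120 -45:121 -44:127 -43:137 -42:142 -41:142 -40:141 -39:141 -38:140 -37:140
   min at -59.5
top outline y 36:137 37:137 38:137 39:137 40:137 41:138 42:138 43:139 44:139 45:136 46:129 47:122 48:118 49:119 50:126 51:135 52:139 53:139 54:139 55:139 56:137 57:130 58:114 59:89 60:61 61:45
   min at 37.0
top outline x -44:138 -43:139 -42:138 -41:137 -40:137 -39:137 -38:139 -37:141 -36:141 -35:135 -34:123 -33:114 -32:118 -31:128 -30:137 -29:140 -28:141 -27:141 -26:141 -25:140 -24:139 -23:139
   min at -32.999999999999986
top outline x 22:140 23:140 24:141 25:141 26:142 27:143 28:144 29:139 30:126 31:115 32:118 33:128 34:136 35:137 36:137 37:136 38:136 39:137 40:137 41:137 42:137 43:136
   min at 31.500000000000007
```

View pics/top7.png

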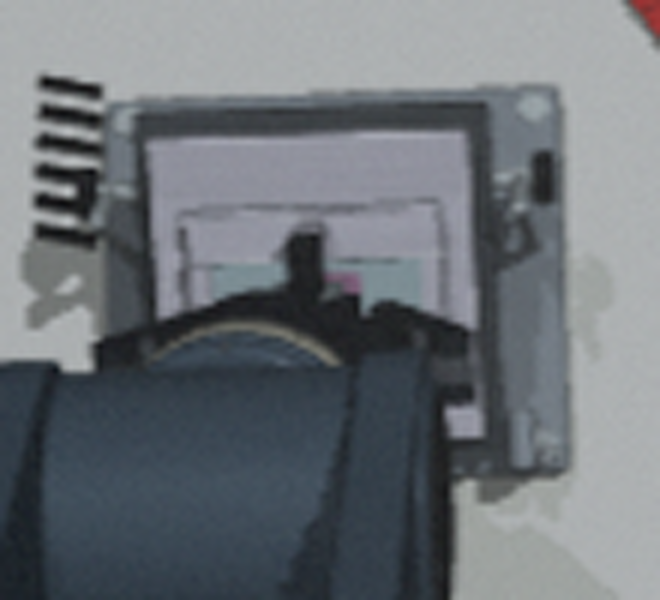

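```bash
cat > car.py <<'E'
import sys
from prof import *
n=sys.argv[1]
s=robot.get_state();R=Ro.from_quat(s["orientation"]).as_matrix();F=np.array(s["tool_pos"])+R@[0,.002,.0224]
print("foot in face mm",((F-W)@np.c_[UX,UY,NN]*1000).round(2))
c=np.load(n+".npz")["p"]
for z in(.006,):
  for ax,r,o in(('y',(-.056,-.034),(-.02,.02)),('x',(-.042,-.02),(-.035,.0)),('x',(.02,.042),(-.04,-.025))):
    a,v=prof("scene",c,ax,r,o,z,F);show(f"scene z{z} "+ax,a,v)
try:
  c=np.load(n.replace('s','top')+".npz")["p"]
  for ax,r,o in(('y',(-.056,-.034),(.012,.025)),('y',(.034,.056),(.012,.025)),('x',(.02,.042),(-.035,-.015)),('x',(.02,.042),(.01,.035))):
    a,v=prof("top",c,ax,r,o,.006,F);show(f"top z.006 "+ax,a,v)
except FileNotFoundError: pass
E
python3 car.py s7
```

```text
foot in face mm [0.1  0.4  6.15]
scene z0.006 y -56:109 -55:106 -54:104 -53:104 -52:106 -51:109 -50:114 -49:119 -48:125 -47:131 -46:138 -45:143 -44:148 -43:152 -42:154 -41:155 -40:155 -39:154 -38:152 -37:151 -36:149 -35:148
scene z0.006 x -42:108 -41:101 -40:92 -39:85 -38:79 -37:76 -36:76 -35:78 -34:81 -33:82 -32:83 -31:84 -30:87 -29:94 -28:104 -27:115 -26:125 -25:133 -24:138 -23:139 -22:139 -21:138
scene z0.006 x 20:159 21:160 22:160 23:160 24:160 25:161 26:162 27:162 28:162 29:162 30:161 31:160 32:159 33:158 34:157 35:156 36:156 37:156 38:156 39:156 40:157 41:157
top z.006 y -56:144 -55:155 -54:155 -53:151 -52:150 -51:147 -50:137 -49:127 -48:119 -47:119 -46:128 -45:142 -44:152 -43:153 -42:153 -41:153 -40:153 -39:151 -38:150 -37:149 -36:150 -35:150
top z.006 y 34:145 35:144 36:145 37:145 38:146 39:146 40:147 41:148 42:143 43:132 44:117 45:102 46:97 47:109 48:130 49:145 50:150 51:153 52:153 53:151 54:147 55:134
top z.006 x 20:151 21:152 22:152 23:153 24:154 25:155 26:156 27:156 28:155 29:150 30:143 31:134 32:127 33:125 34:129 35:138 36:145 37:149 38:148 39:146 40:147 41:149
top z.006 x 20:149 21:151 22:151 23:151 24:151 25:152 26:152 27:153 28:152 29:150 30:146 31:144 32:140 33:129 34:121 35:128 36:142 37:149 38:148 39:147 40:147 41:147
```

```bash
python3 - <<'E'
from prof import *
def mn(a,v):
    k=np.argmin(v); 
    if 0<k<len(a)-1:
        c=np.polyfit(a[k-2:k+3],v[k-2:k+3],2);return -c[1]/2/c[0]*1000
    return np.nan
for nm,f in(("scene","scene3"),("top","top0")):
  im=np.load(f+".npz")["p"]
  for ax,r,L in(('y',(-.052,-.040),.028),('y',(.043,.054),.028),('x',(-.037,-.026),.042),('x',(.027,.038),.042)):
    out=[]
    for o in np.linspace(-L,L,8)[:-1]:
        a,v=prof(nm,im,ax,r,(o,o+2*L/7),0);out.append((o+L/7,mn(a,v)))
    out=np.array(out);ok=np.isfinite(out[:,1]);l=np.polyfit(out[ok,0]*1000,out[ok,1],1);print(nm,ax,out[:,1].round(1),"slope deg",np.degrees(l[0]).round(2),"mid",l[1].round(2))
E
```

```text
scene y [-44.7 -48.1   nan   nan -44.5 -44.3 -44.9] slope deg 2.05 mid -45.36
scene y [49.4 49.2 50.2 48.8 49.6 49.1 50.2] slope deg 0.42 mid 49.51
scene x [-31.2 -30.3 -29.9 -30.1 -30.2 -30.3 -30.4] slope deg 0.36 mid -30.36
scene x [34.2 34.3 34.4 34.2 34.2 33.9 33.8] slope deg -0.31 mid 34.14
top y [-46.1 -45.9 -45.1 -45.1 -45.5 -45.8 -45.9] slope deg 0.1 mid -45.63
top y [48.2 48.  48.8 49.  48.4 47.9 48.6] slope deg 0.21 mid 48.41
top x [-32.8 -32.4 -32.1 -32.6 -33.5 -33.1 -32.6] slope deg -0.38 mid -32.72
top x [32.1 31.1 30.8 31.2 31.6 31.9 31.5] slope deg 0.11 mid 31.45
```

{"op": "servo_tool", "data": {
  "deltas": [
    [255,[-0.17,0.06,0],[0,0,0]],
    [255,[0,0,0.1],[0,0,0]],
    [255,[0,0,0.1],[0,0,0]],
    [255,[0,0,0.1],[0,0,0]],
    [255,[0,0,0.05],[0,0,0]],
    [255,[0,0,0],[0,0,0]],
    [255,[0,0,0],[0,0,0]],
    [255,[0,0,0],[0,0,0]]
  ]
}}

```text
t: 8.55
tool_pos: [0.5415, 0.0673, 0.0964]
orientation: [0.706, -0.681, 0.133, -0.139]
contact_force: [0.1, 0.1, -0.7]
opening: 0.0107
```

```bash
python3 look.py s8 .0; python3 car.py s8|head -3;python3 - <<'E'
import numpy as np,cv2
p=np.load("s8.npz")["p"]
cv2.imwrite("pics/s8z.png",cv2.resize(p[200:258,240:310,::-1],None,fx=11,fy=10,interpolation=2))
E
```

```text
8.55 [0.54151541 0.06726331 0.09640035] [ 0.13543216  0.05829965 -0.66944442] [-0.03079167  0.28032908 -0.02836859] 0.010664225421458572
rot err [-0.      0.0009  0.0005] pos err tool mm [ 2.05 -0.61  2.52] f tool [-0.05  0.13  0.67]
foot in face mm [-0.55  2.09  2.53]
scene z0.006 y -56:124 -55:119 -54:116 -53:114 -52:113 -51:114 -50:117 -49:121 -48:126 -47:131 -46:137 -45:142 -44:147 -43:150 -42:153 -41:154 -40:154 -39:153 -38:152 -37:151 -36:149 -35:148
scene z0.006 x -42:128 -41:126 -40:124 -39:120 -38:113 -37:105 -36:95 -35:86 -34:79 -33:77 -32:77 -31:80 -30:85 -29:93 -28:103 -27:115 -26:126 -25:133 -24:138 -23:140 -22:140 -21:139
```

View pics/s8z.png

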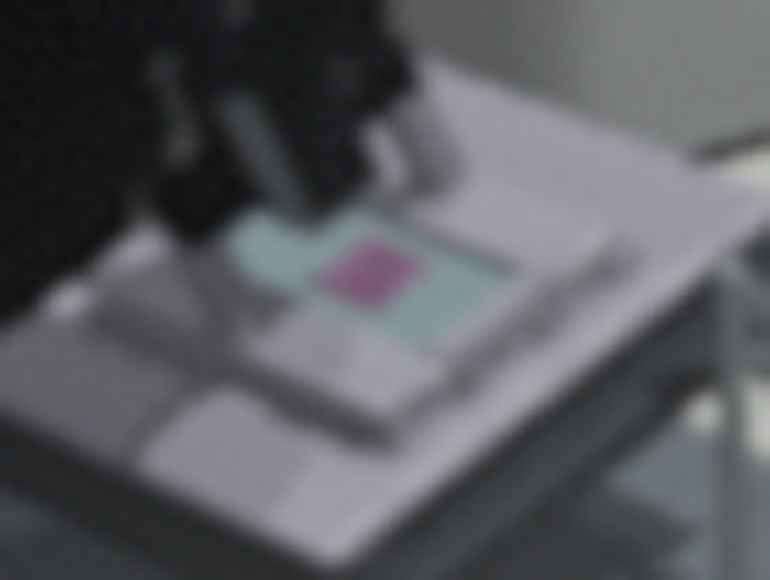

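{"op": "servo_tool", "data": {
  "deltas": [
    [255,[0,0,0.05],[0,0,0]],
    [255,[0,0,0.05],[0,0,0]],
    [255,[0,0,0.05],[0,0,0]],
    [255,[0,0,0.05],[0,0,0]],
    [255,[0,0,0.05],[0,0,0]],
    [255,[0,0,0],[0,0,0]],
    [255,[0,0,0],[0,0,0]],
    [255,[0,0,0],[0,0,0]]
  ]
}}

```text
t: 9.27
tool_pos: [0.5425, 0.0673, 0.0941]
orientation: [0.706, -0.681, 0.133, -0.139]
contact_force: [-0.3, 0.2, 0.3]
opening: 0.0106
```

```bash
python3 look.py s9 .0; python3 car.py s9
```

```text
9.2667 [0.54248298 0.06731544 0.09414948] [-0.2638678   0.22249971  0.34050411] [-0.02005014  0.3115285   0.0182686 ] 0.010564270898233932
rot err [-0.0001  0.0009  0.0005] pos err tool mm [ 2.07 -0.56  0.07] f tool [-0.23  0.11 -0.41]
foot in face mm [-0.58  2.1   0.08]
scene z0.006 y -56:143 -55:136 -54:130 -53:124 -52:120 -51:118 -50:119 -49:121 -48:126 -47:131 -46:137 -45:144 -44:149 -43:153 -42:155 -41:156 -40:156 -39:155 -38:154 -37:152 -36:150 -35:149
scene z0.006 x -42:129 -41:130 -40:130 -39:131 -38:130 -37:128 -36:122 -35:114 -34:103 -33:92 -32:84 -31:82 -30:85 -29:93 -28:103 -27:115 -26:125 -25:133 -24:138 -23:141 -22:141 -21:141
scene z0.006 x 20:159 21:160 22:160 23:161 24:161 25:162 26:162 27:163 28:162 29:162 30:162 31:162 32:161 33:160 34:159 35:158 36:157 37:156 38:156 39:156 40:156 41:156
```

```bash
python3 - <<'E'
from rig import robot
import numpy as np,cv2
t=robot.capture("top")[0];np.savez("top9.npz",p=t)
cv2.imwrite("pics/top9.png",cv2.resize(t[215:270,205:280,::-1],None,fx=10,fy=10,interpolation=2))
E
python3 car.py s9|grep top; python3 - <<'E'
import cv2,numpy as np
p=np.load("s9.npz")["p"]
cv2.imwrite("pics/s9z.png",cv2.resize(p[200:258,240:310,::-1],None,fx=11,fy=10,interpolation=2))
E
```

```text
top z.006 y -56:156 -55:153 -54:151 -53:153 -52:151 -51:146 -50:135 -49:118 -48:107 -47:110 -46:124 -45:137 -44:146 -43:151 -42:150 -41:149 -40:149 -39:149 -38:149 -37:149 -36:149 -35:149
top z.006 y 34:151 35:150 36:150 37:151 38:151 39:153 40:156 41:154 42:146 43:133 44:119 45:111 46:118 47:136 48:150 49:152 50:152 51:153 52:152 53:149 54:140 55:121
top z.006 x 20:151 21:152 22:152 23:152 24:153 25:155 26:156 27:156 28:156 29:155 30:148 31:135 32:123 33:124 34:134 35:143 36:147 37:149 38:148 39:147 40:148 41:149
top z.006 x 20:149 21:150 22:150 23:151 24:152 25:152 26:152 27:152 28:154 29:155 30:147 31:135 32:123 33:117 34:122 35:135 36:147 37:148 38:146 39:146 40:147 41:148
```

View pics/top9.png

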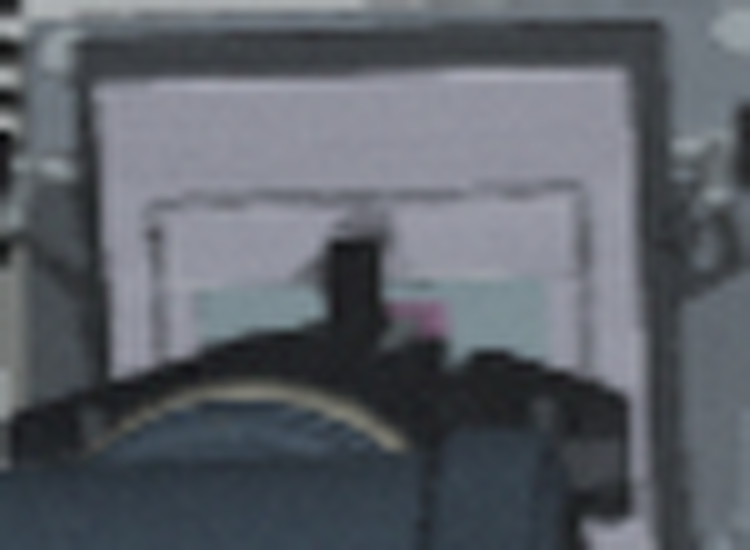

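View pics/s9z.png

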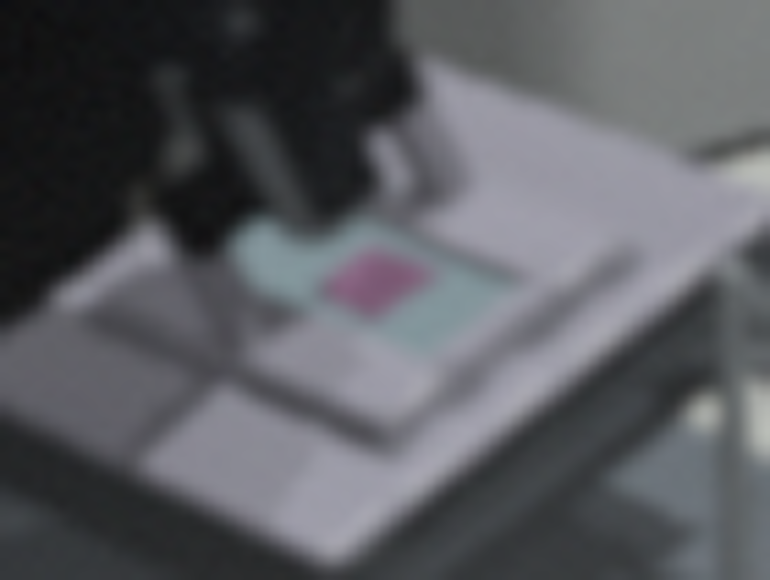

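```bash
python3 - <<'E'
from prof import *
s=robot.get_state();R=Ro.from_quat(s["orientation"]).as_matrix();F=np.array(s["tool_pos"])+R@[0,.002,.0224]
c=np.load("top9.npz")["p"];sc=np.load("s9.npz")["p"]
f=lambda x,y,z:F+UX*x+UY*y+NN*z
print("top crop px: bar end edges",((proj("top",[f(.029,.006,.044),f(.029,-.006,.044),f(.029,0,.044)])-[205,215]+.5)*10).round(0).tolist())
a,v=prof("top",c,'y',(-.014,.014),(.020,.026),.044,F);show("bar y",a,v)
a,v=prof("top",c,'x',(.018,.040),(-.003,.003),.044,F);show("bar x",a,v)
# pink patch + slide ends in top, z~.005
a,v=prof("top",c,'y',(-.045,-.02),(.008,.012),.005,F);show("slide y-",a,v)
a,v=prof("top",c,'y',(.02,.045),(.008,.012),.005,F);show("slide y+",a,v)
# same before the pick, carrier flat on the table (top0): bar ctr vs slide
E
```

```text
top crop px: bar end edges [[314.0, 251.0], [371.0, 249.0], [342.0, 250.0]]
bar y -14:135 -13:133 -12:133 -11:132 -10:124 -9:113 -8:81 -7:48 -6:28 -5:33 -4:36 -3:36 -2:35 -1:35 0:34 1:31 2:34 3:44 4:60 5:77 6:93 7:106 8:114 9:122 10:127 11:134 12:139 13:142
bar x 18:35 19:35 20:35 21:34 22:34 23:35 24:35 25:36 26:36 27:35 28:35 29:31 30:39 31:69 32:101 33:115 34:113 35:125 36:137 37:138 38:127 39:116
slide y- -45:143 -44:149 -43:152 -42:153 -41:152 -40:148 -39:144 -38:140 -37:138 -36:137 -35:138 -34:138 -33:139 -32:138 -31:137 -30:136 -29:137 -28:138 -27:138 -26:137 -25:136 -24:135 -23:135 -22:136 -21:136
slide y+ 20:137 21:137 22:137 23:137 24:138 25:137 26:136 27:136 28:137 29:138 30:138 31:137 32:138 33:137 34:134 35:131 36:130 37:132 38:139 39:147 40:152 41:153 42:147 43:136 44:124
```

```bash
python3 - <<'E'
from prof import *
s=robot.get_state();R=Ro.from_quat(s["orientation"]).as_matrix();F=np.array(s["tool_pos"])+R@[0,.002,.0224]
sc=np.load("s9.npz")["p"];s3=np.load("scene3.npz")["p"]
im=cv2.imread("pics/s9z.png")
# outline as measured in scene (same camera, clear view)
Q=lambda x,y,z=0:W+UX*x+UY*y+NN*z
g=lambda P:((proj("scene",np.array(P))-[240,200]+.5)*[11,10]).round().astype(int)
o=g([Q(.0341,.0495),Q(.0341,-.0456),Q(-.0303,-.0456),Q(-.0303,.0495)]);cv2.polylines(im,[o],1,(0,255,0),1)
# outline-centred carrier in scene-consistent coordinates
cx,cy=.0019,.0019
for z,col in((0,(0,0,255)),(.006,(0,255,255))):
    k=g([Q(cx+.03,cy+.045,z),Q(cx+.03,cy-.045,z),Q(cx-.03,cy-.045,z),Q(cx-.03,cy+.045,z)]);cv2.polylines(im,[k],1,col,1)
cv2.imwrite("pics/s9zo.png",im)
for o in((-.042,-.034),(-.034,-.026),(-.026,-.018),(-.018,-.01)):
    a,v=prof("scene",sc,'x',(-.045,-.02),o,.006,F);show(str(o),a,v)
E
```

```text
(-0.042, -0.034) -45:144 -44:144 -43:144 -42:145 -41:146 -40:147 -39:148 -38:149 -37:146 -36:140 -35:129 -34:115 -33:99 -32:87 -31:83 -30:87 -29:97 -28:110 -27:125 -26:139 -25:148 -24:154 -23:157 -22:159 -21:160
(-0.034, -0.026) -45:142 -44:142 -43:142 -42:142 -41:142 -40:143 -39:143 -38:143 -37:139 -36:132 -35:122 -34:110 -33:97 -32:87 -31:83 -30:87 -29:95 -28:108 -27:122 -26:134 -25:143 -24:150 -23:153 -22:154 -21:154
(-0.026, -0.018) -45:142 -44:142 -43:142 -42:142 -41:142 -40:143 -39:143 -38:142 -37:138 -36:130 -35:118 -34:103 -33:90 -32:82 -31:80 -30:85 -29:95 -28:107 -27:119 -26:128 -25:136 -24:141 -23:143 -22:143 -21:143
(-0.018, -0.01) -45:140 -44:139 -43:140 -42:140 -41:140 -40:140 -39:141 -38:141 -37:138 -36:131 -35:119 -34:105 -33:92 -32:83 -31:81 -30:85 -29:95 -28:108 -27:119 -26:129 -25:137 -24:142 -23:144 -22:144 -21:144
```

View pics/s9zo.png

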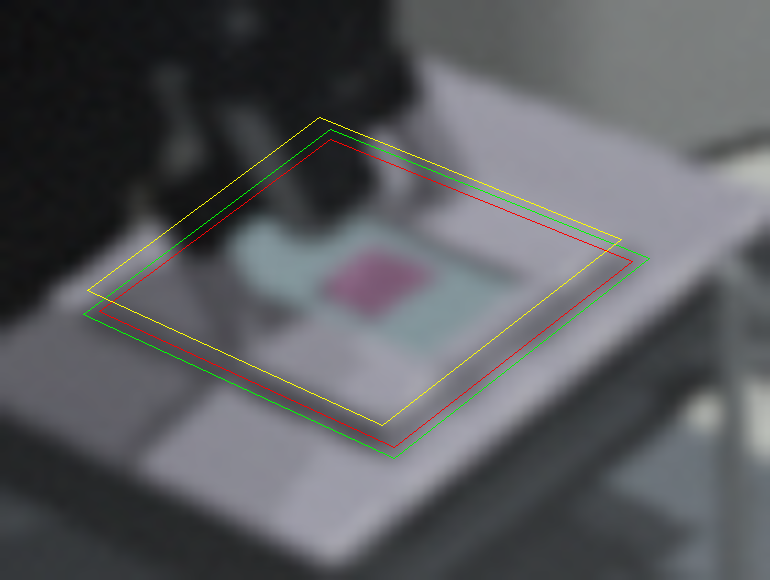

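Both views put the carrier about 1.3 mm too far to -y and about 0.5 mm upslope of the outline centre. I lift 2 mm, correct that, and come down again.

{"op": "servo_tool", "data": {
  "deltas": [
    [255,[0,0,-0.2],[0,0,0]],
    [255,[0,0,0],[0,0,0]],
    [255,[-0.13,0.06,0],[0,0,0]],
    [255,[0,0,0],[0,0,0]],
    [255,[0,0,0.1],[0,0,0]],
    [255,[0,0,0.1],[0,0,0]],
    [255,[0,0,0],[0,0,0]],
    [255,[0,0,0],[0,0,0]]
  ]
}}

```text
t: 10.03
tool_pos: [0.5419, 0.0686, 0.0939]
orientation: [0.706, -0.681, 0.133, -0.139]
contact_force: [-0.0, 0.4, 0.3]
opening: 0.011
```

```bash
python3 look.py s10 .0
```

```text
10.0333 [0.54193287 0.06863395 0.09387654] [-0.01924266  0.38491799  0.29819905] [0.07886681 0.31315448 0.03320173] 0.010972722071771513
rot err [-0.0001  0.0009  0.0006] pos err tool mm [ 3.4  -1.13  0.  ] f tool [-0.39 -0.11 -0.28]
```

{"op": "servo_tool", "data": {
  "deltas": [
    [255,[0,0,0.05],[0,0,0]],
    [255,[0,0,0.05],[0,0,0]],
    [255,[0,0,0.05],[0,0,0]],
    [255,[0,0,0.05],[0,0,0]],
    [255,[0,0,0],[0,0,0]],
    [255,[0,0,0],[0,0,0]],
    [255,[0,0,0],[0,0,0]],
    [255,[0,0,0],[0,0,0]]
  ]
}}

```text
t: 10.75
tool_pos: [0.5426, 0.0687, 0.0921]
orientation: [0.706, -0.681, 0.133, -0.139]
contact_force: [-2.7, 1.5, 4.1]
opening: 0.0107
```

```bash
python3 look.py s11 .0; python3 - <<'E'
from prof import *
s=robot.get_state();R=Ro.from_quat(s["orientation"]).as_matrix();print("torque tool",R.T@s["torque"])
t=robot.capture("top")[0];np.savez("top11.npz",p=t)
E
python3 car.py s11
```

```text
10.75 [0.54261529 0.068661   0.09206265] [-2.73188548  1.47978422  4.05726224] [0.17321498 0.33527171 0.09943591] 0.010680223460518171
rot err [-0.0001  0.0009  0.0005] pos err tool mm [ 3.41 -1.18 -1.93] f tool [-1.58  0.95 -4.77]
torque tool [-0.38193361 -0.18146725 -0.04687148]
foot in face mm [-1.13  3.41 -1.94]
scene z0.006 y -56:140 -55:135 -54:130 -53:126 -52:123 -51:122 -50:122 -49:123 -48:126 -47:130 -46:135 -45:141 -44:146 -43:150 -42:153 -41:154 -40:154 -39:154 -38:153 -37:151 -36:150 -35:149
scene z0.006 x -42:129 -41:129 -40:130 -39:131 -38:130 -37:128 -36:122 -35:113 -34:102 -33:89 -32:80 -31:77 -30:80 -29:89 -28:102 -27:115 -26:126 -25:133 -24:138 -23:140 -22:140 -21:139
scene z0.006 x 20:159 21:160 22:160 23:160 24:161 25:161 26:162 27:162 28:163 29:163 30:163 31:162 32:161 33:160 34:159 35:158 36:157 37:156 38:156 39:156 40:156 41:156
top z.006 y -56:152 -55:152 -54:152 -53:149 -52:143 -51:135 -50:127 -49:124 -48:128 -47:137 -46:141 -45:143 -44:146 -43:148 -42:149 -41:147 -40:147 -39:149 -38:150 -37:150 -36:150 -35:151
top z.006 y 34:151 35:150 36:149 37:149 38:150 39:152 40:151 41:145 42:136 43:123 44:114 45:116 46:129 47:142 48:148 49:152 50:155 51:152 52:147 53:133 54:107 55:79
top z.006 x 20:151 21:152 22:153 23:153 24:154 25:155 26:156 27:156 28:155 29:151 30:146 31:144 32:141 33:133 34:125 35:128 36:139 37:147 38:148 39:147 40:148 41:149
top z.006 x 20:146 21:148 22:149 23:150 24:151 25:152 26:152 27:152 28:153 29:153 30:149 31:145 32:136 33:123 34:119 35:130 36:144 37:149 38:148 39:147 40:147 41:147
```

```bash
python3 - <<'E'
from prof import *
def S2(n,im,O,X,Y,Z,ax,r,o,z,ch=None):
    a=np.arange(r[0],r[1],.001);b=np.linspace(o[0],o[1],20);A,B=np.meshgrid(a,b);x,y=(A,B) if ax=='x' else (B,A)
    P=O+x[...,None]*X+y[...,None]*Y+z*Z
    q=proj(n,P.reshape(-1,3)).astype(np.float32).reshape(P.shape[:-1]+(2,))
    f=(im[...,0].astype(np.float32)-im[...,2])  # red-blue: teal vs lilac/grey
    g=im[...,0].astype(np.float32)
    v=cv2.remap(g,q[...,0].copy(),q[...,1].copy(),cv2.INTER_CUBIC).mean(0)
    print(' '.join(f"{i*1000:.0f}:{j:.0f}" for i,j in zip(a,v)))
t0=np.load("top0.npz")["p"];t=np.load("top11.npz")["p"]
O=np.array([.5988,-.174,0]);e=np.eye(3)
print("flat, red channel");
S2("top",t0,O,e[0],e[1],e[2],'y',(-.046,-.03),(-.008,.008),.005)
S2("top",t0,O,e[0],e[1],e[2],'y',(.03,.046),(-.008,.008),.005)
for o in((-.033,-.02),(.015,.033)):
    S2("top",t0,O,e[0],e[1],e[2],'x',(-.024,.0),o,.005);S2("top",t0,O,e[0],e[1],e[2],'x',(.0,.024),o,.005)
s=robot.get_state();R=Ro.from_quat(s["orientation"]).as_matrix();F=np.array(s["tool_pos"])+R@[0,.002,.0224]
print("now")
S2("top",t,F,UX,UY,NN,'y',(-.046,-.03),(.007,.012),.005)
S2("top",t,F,UX,UY,NN,'y',(.03,.046),(.007,.012),.005)
S2("top",t,F,UX,UY,NN,'x',(.005,.028),(-.033,-.018),.005);S2("top",t,F,UX,UY,NN,'x',(.005,.028),(.018,.033),.005)
print("bar y");S2("top",t,F,UX,UY,NN,'y',(-.014,.014),(.016,.026),.044)
E
```

```text
flat, red channel
-46:157 -45:156 -44:156 -43:158 -42:160 -41:160 -40:158 -39:152 -38:144 -37:136 -36:128 -35:125 -34:124 -33:123 -32:123 -31:123
30:122 31:122 32:122 33:122 34:121 35:122 36:124 37:128 38:137 39:145 40:154 41:159 42:160 43:158 44:151 45:137
-24:160 -23:160 -22:159 -21:159 -20:159 -19:160 -18:160 -17:161 -16:161 -15:160 -14:152 -13:140 -12:128 -11:124 -10:124 -9:123 -8:124 -7:124 -6:124 -5:124 -4:123 -3:123 -2:123 -1:124
0:124 1:123 2:123 3:123 4:124 5:124 6:124 7:124 8:126 9:124 10:114 11:105 12:113 13:135 14:154 15:160 16:159 17:161 18:160 19:159 20:160 21:160 22:160 23:160
-24:139 -23:140 -22:139 -21:139 -20:139 -19:139 -18:139 -17:139 -16:140 -15:140 -14:137 -13:132 -12:127 -11:124 -10:123 -9:122 -8:122 -7:122 -6:122 -5:122 -4:122 -3:122 -2:122 -1:122
0:122 1:121 2:121 3:122 4:122 5:123 6:123 7:122 8:122 9:121 10:124 11:124 12:113 13:96 14:94 15:110 16:130 17:139 18:139 19:140 20:139 21:140 22:145 23:150
now
-46:138 -45:143 -44:146 -43:147 -42:146 -41:144 -40:141 -39:135 -38:129 -37:125 -36:125 -35:124 -34:124 -33:124 -32:124 -31:124
30:123 31:123 32:122 33:121 34:121 35:120 36:121 37:124 38:128 39:135 40:142 41:143 42:139 43:132 44:124 45:122
5:125 6:125 7:124 8:124 9:125 10:125 11:121 12:121 13:131 14:145 15:151 16:148 17:146 18:145 19:145 20:146 21:147 22:147 23:148 24:149 25:151 26:151 27:151
5:122 6:125 7:123 8:124 9:123 10:123 11:122 12:126 13:135 14:144 15:148 16:148 17:147 18:147 19:147 20:147 21:147 22:146 23:146 24:146 25:147 26:146 27:146
bar y
-14:124 -13:123 -12:122 -11:117 -10:109 -9:89 -8:67 -7:46 -6:37 -5:32 -4:34 -3:35 -2:34 -1:33 -0:32 1:33 2:33 3:40 4:58 5:80 6:100 7:111 8:120 9:121 10:126 11:130 12:133 13:133
```

Accounting for the visible side faces of the bar, the slide and bar features agree: the carrier centre is now about 1.2 mm too far to +y and 0.5 mm too low. I lift clear, correct and press.

{"op": "servo_tool", "data": {
  "deltas": [
    [255,[0,0,-0.2],[0,0,0]],
    [255,[0,0,-0.25],[0,0,0]],
    [255,[0,0,0],[0,0,0]],
    [255,[0.12,-0.05,0],[0,0,0]],
    [255,[0,0,0],[0,0,0]],
    [255,[0,0,0.1],[0,0,0]],
    [255,[0,0,0.1],[0,0,0]],
    [255,[0,0,0],[0,0,0]]
  ]
}}

```text
t: 11.52
tool_pos: [0.5421, 0.0674, 0.0942]
orientation: [0.706, -0.681, 0.133, -0.138]
contact_force: [0.2, -1.3, -0.3]
opening: 0.011
```

{"op": "servo_tool", "data": {
  "deltas": [
    [255,[0,0,0.05],[0,0,0]],
    [255,[0,0,0.05],[0,0,0]],
    [255,[0,0,0.05],[0,0,0]],
    [255,[0,0,0.05],[0,0,0]],
    [255,[0,0,0.05],[0,0,0]],
    [255,[0,0,0],[0,0,0]],
    [255,[0,0,0],[0,0,0]],
    [255,[0,0,0],[0,0,0]]
  ]
}}

```text
t: 12.18
tool_pos: [0.5431, 0.0674, 0.0922]
orientation: [0.706, -0.681, 0.133, -0.139]
contact_force: [-3.1, -0.3, 3.3]
opening: 0.0105
```

```bash
cat > chk.py <<'E'
import sys
from prof import *
n=sys.argv[1]
s=robot.get_state();R=Ro.from_quat(s["orientation"]).as_matrix();F=np.array(s["tool_pos"])+R@[0,.002,.0224]
print("f tool",(R.T@s["contact_force"]).round(2),"torque tool",(R.T@s["torque"]).round(3),"dq",abs(s["dq"]).max().round(4))
t=robot.capture("top")[0];np.savez(f"top{n}.npz",p=t)
a,v=prof("top",t,'y',(-.056,-.034),(.012,.025),.006,F);show("top y-",a,v)
a,v=prof("top",t,'y',(.034,.056),(.012,.025),.006,F);show("top y+",a,v)
a,v=prof("top",t,'x',(.024,.042),(-.035,-.015),.006,F);show("top x+",a,v)
r=t[...,:1].repeat(3,2)
for nm,ax,rg,o in(("slide y-",'y',(-.044,-.033),(.007,.012)),("slide y+",'y',(.033,.044),(.007,.012)),("slide x+",'x',(.008,.018),(-.033,-.018))):
    a,v=prof("top",r,ax,rg,o,.005,F);show(nm,a,v)
cv2.imwrite(f"pics/top{n}.png",cv2.resize(t[215:270,205:280,::-1],None,fx=10,fy=10,interpolation=2))
E
python3 look.py s12 0; python3 car.py s12 | head -3; python3 chk.py 12
```

```text
12.1833 [0.5430758  0.06741757 0.09221672] [-3.09013897 -0.25892324  3.33928292] [-0.10012802  0.5603648  -0.01696436] 0.01046580702131397
rot err [0.0001 0.0009 0.0005] pos err tool mm [ 2.15 -0.74 -1.95] f tool [ 0.15  1.61 -4.26]
foot in face mm [-0.74  2.2  -1.94]
scene z0.006 y -56:144 -55:137 -54:131 -53:125 -52:121 -51:119 -50:119 -49:122 -48:126 -47:131 -46:138 -45:144 -44:149 -43:153 -42:155 -41:156 -40:155 -39:154 -38:153 -37:151 -36:150 -35:149
scene z0.006 x -42:129 -41:130 -40:130 -39:131 -38:130 -37:127 -36:121 -35:112 -34:100 -33:88 -32:79 -31:77 -30:81 -29:90 -28:102 -27:114 -26:124 -25:132 -24:137 -23:139 -22:140 -21:140
f tool [ 0.67  2.88 -3.95] torque tool [-0.579  0.096  0.006] dq 0.001
top y- -56:155 -55:153 -54:152 -53:153 -52:151 -51:147 -50:137 -49:121 -48:110 -47:112 -46:123 -45:135 -44:143 -43:147 -42:146 -41:145 -40:146 -39:147 -38:146 -37:146 -36:147 -35:147
top y+ 34:148 35:147 36:146 37:147 38:149 39:152 40:156 41:156 42:148 43:137 44:123 45:114 46:119 47:137 48:152 49:153 50:152 51:154 52:153 53:148 54:137 55:113
top x+ 24:154 25:156 26:156 27:156 28:156 29:157 30:152 31:142 32:132 33:123 34:123 35:131 36:143 37:149 38:148 39:148 40:149 41:150
slide y- -44:140 -43:144 -42:146 -41:145 -40:141 -39:137 -38:131 -37:126 -36:123 -35:123 -34:124
slide y+ 33:124 34:122 35:121 36:122 37:126 38:133 39:140 40:146 41:148 42:143 43:132
slide x+ 8:125 9:125 10:124 11:123 12:127 13:135 14:144 15:147 16:146 17:146
```

View pics/top12.png

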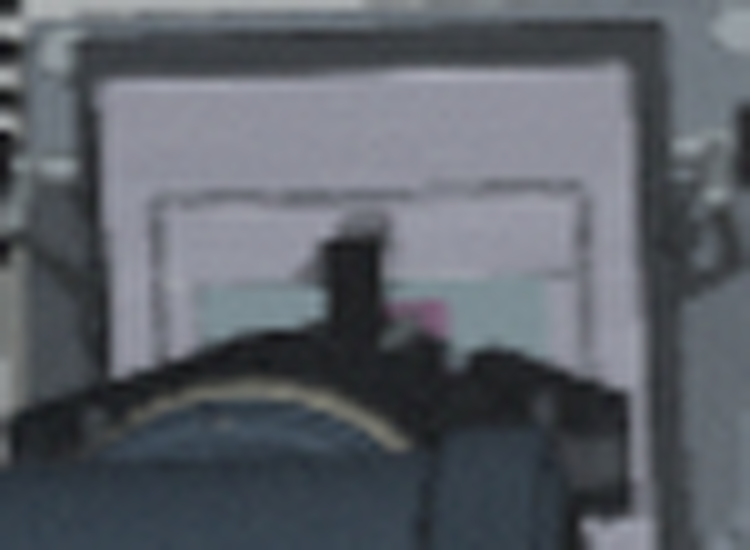

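It is centred now: the outline lines lie about equally far on both sides of the carrier. I continue pressing.

{"op": "servo_tool", "data": {
  "deltas": [
    [255,[0,0,0.05],[0,0,0]],
    [255,[0,0.01,0.05],[0,0,0]],
    [255,[0,0.01,0.05],[0,0,0]],
    [255,[0,0.01,0.05],[0,0,0]],
    [255,[0,0,0.05],[0,0,0]],
    [255,[0,0,0],[0,0,0]],
    [255,[0,0,0],[0,0,0]],
    [255,[0,0,0],[0,0,0]]
  ]
}}

```text
t: 12.95
tool_pos: [0.544, 0.0675, 0.09]
orientation: [0.706, -0.681, 0.133, -0.139]
contact_force: [-5.1, -0.3, 6.5]
opening: 0.0105
```

```bash
python3 look.py s13 0;  python3 chk.py 13
```

```text
12.95 [0.54396518 0.06748682 0.0899602 ] [-5.06642454 -0.25495702  6.53041157] [-0.13709932  0.51306868 -0.05583726] 0.01052687123987207
rot err [-0.0005  0.0009  0.0006] pos err tool mm [ 2.18 -0.77 -4.37] f tool [ 0.07  2.23 -7.96]
f tool [ 0.48  0.47 -7.63] torque tool [-0.561  0.081 -0.021] dq 0.0017
top y- -56:154 -55:153 -54:151 -53:153 -52:151 -51:147 -50:139 -49:125 -48:114 -47:113 -46:123 -45:134 -44:141 -43:145 -42:144 -41:143 -40:143 -39:143 -38:143 -37:142 -36:142 -35:143
top y+ 34:147 35:147 36:147 37:147 38:147 39:148 40:149 41:151 42:145 43:135 44:123 45:115 46:118 47:133 48:150 49:155 50:152 51:153 52:154 53:149 54:140 55:116
top x+ 24:154 25:155 26:155 27:155 28:158 29:158 30:151 31:141 32:127 33:116 34:118 35:132 36:147 37:150 38:148 39:149 40:149 41:149
slide y- -44:139 -43:143 -42:144 -41:142 -40:138 -39:134 -38:129 -37:126 -36:123 -35:122 -34:122
slide y+ 33:124 34:124 35:123 36:124 37:127 38:133 39:138 40:143 41:145 42:144 43:135
slide x+ 8:124 9:124 10:124 11:124 12:122 13:122 14:129 15:138 16:145 17:145
```

{"op": "servo_tool", "data": {
  "deltas": [
    [255,[0,0,0.03],[0,0,0]],
    [255,[0,0,0.03],[0,0,0]],
    [255,[0,0,0.02],[0,0,0]],
    [255,[0,0,0],[0,0,0]],
    [255,[0,0,0],[0,0,0]],
    [255,[0,0,0],[0,0,0]],
    [255,[0,0,0],[0,0,0]],
    [255,[0,0,0],[0,0,0]]
  ]
}}

```text
t: 13.72
tool_pos: [0.5442, 0.0675, 0.0893]
orientation: [0.706, -0.681, 0.133, -0.139]
contact_force: [-4.9, -0.6, 6.9]
opening: 0.0109
```

```bash
python3 look.py s14 0;  python3 chk.py 14; python3 car.py s14|head -4;python3 - <<'E'
import numpy as np,cv2
p=np.load("s14.npz")["p"]
cv2.imwrite("pics/s14z.png",cv2.resize(p[195:262,235:320,::-1],None,fx=9,fy=8.5,interpolation=2))
# plate rim: bright-dark bezel gap before/after, whole scene for bystanders
cv2.imwrite("pics/s14f.png",p[:,:,::-1])
E
```

```text
13.7167 [0.54424575 0.06747311 0.08927621] [-4.91189152 -0.55729182  6.9453119 ] [-0.16880451  0.61355941  0.01134175] 0.010884650312463802
rot err [-0.0006  0.0009  0.0005] pos err tool mm [ 2.16 -0.77 -5.11] f tool [ 0.38  1.94 -8.29]
f tool [ 1.12  1.37 -8.9 ] torque tool [-0.598  0.133 -0.012] dq 0.0015
top y- -56:153 -55:153 -54:152 -53:153 -52:151 -51:147 -50:139 -49:126 -48:115 -47:114 -46:124 -45:136 -44:143 -43:147 -42:147 -41:145 -40:145 -39:145 -38:143 -37:141 -36:141 -35:141
top y+ 34:145 35:146 36:147 37:147 38:147 39:146 40:147 41:148 42:143 43:134 44:124 45:119 46:123 47:135 48:149 49:154 50:152 51:153 52:155 53:150 54:141 55:118
top x+ 24:155 25:155 26:155 27:155 28:158 29:156 30:147 31:136 32:123 33:114 34:119 35:135 36:148 37:149 38:148 39:148 40:148 41:148
slide y- -44:139 -43:142 -42:144 -41:143 -40:139 -39:135 -38:129 -37:125 -36:122 -35:122 -34:123
slide y+ 33:122 34:122 35:120 36:122 37:125 38:130 39:137 40:143 41:146 42:143 43:134
slide x+ 8:124 9:125 10:126 11:125 12:118 13:115 14:123 15:136 16:145 17:145
foot in face mm [-0.75  2.19 -5.11]
scene z0.006 y -56:143 -55:136 -54:130 -53:124 -52:119 -51:117 -50:118 -49:122 -48:126 -47:132 -46:139 -45:145 -44:150 -43:153 -42:156 -41:157 -40:156 -39:155 -38:154 -37:152 -36:150 -35:149
scene z0.006 x -42:129 -41:130 -40:131 -39:132 -38:132 -37:130 -36:124 -35:116 -34:105 -33:93 -32:84 -31:81 -30:84 -29:92 -28:103 -27:115 -26:125 -25:133 -24:137 -23:140 -22:140 -21:140
scene z0.006 x 20:159 21:160 22:160 23:160 24:161 25:162 26:162 27:163 28:163 29:163 30:162 31:161 32:161 33:160 34:159 35:158 36:157 37:156 38:156 39:156 40:156 41:156
```

View pics/s14z.png

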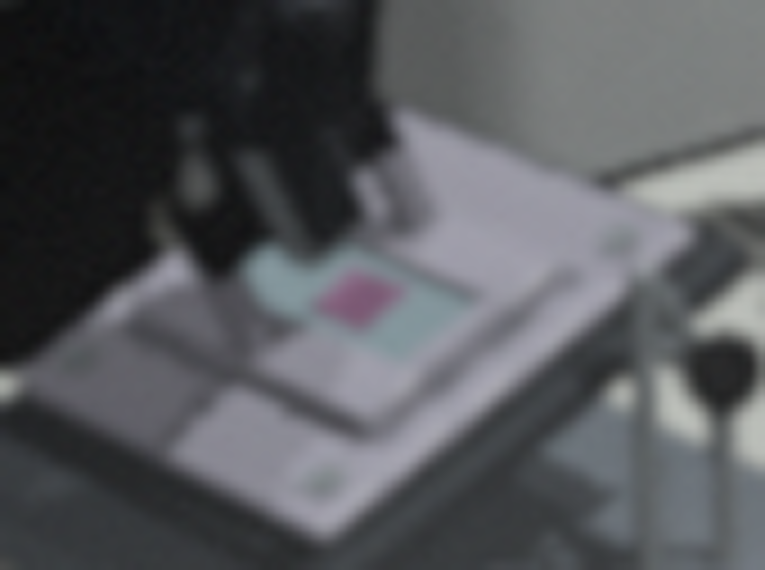

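View pics/s14f.png

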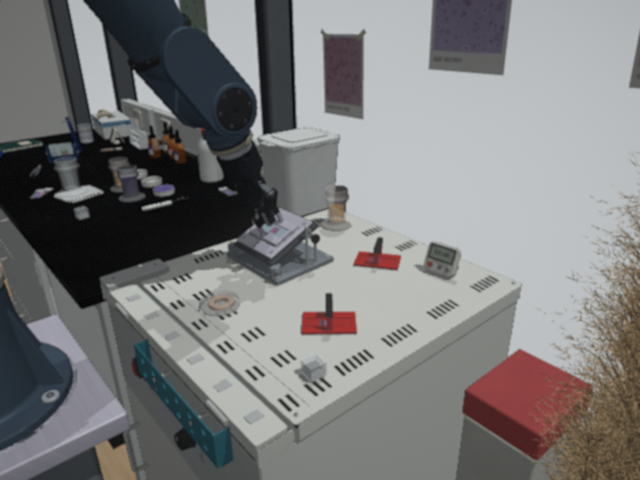

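View pics/top14.png

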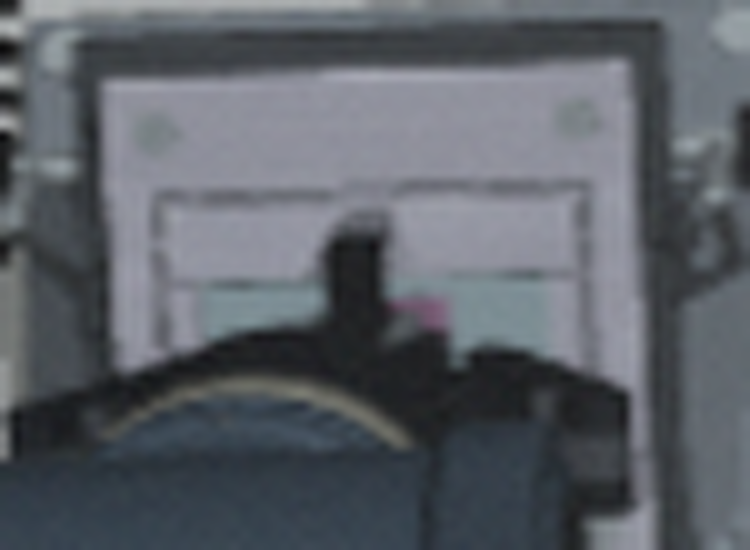

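Green pilot spots now show at the plate's corners: scene crop (80,360), (322,480) and (620,240); top crop (155,130) and (578,118). The plate has sunk evenly, the carrier sits inside the outline, and the bystanders are where they were. I hand in the job.

```bash
python3 - <<'E'
from rig import robot
s=robot.get_state();print(s["t"],s["contact_force"],s["opening"]);print(robot.close_job())
E
```

```text
13.8167 [-5.48314839 -1.04782858  6.53314326] 0.010970358155472107
the job is handed in; nothing more can be done
None
```

I gripped the aluminium carrier by its handle, leaned it to the measured slope of about 0.387 rad, laid it in the outline and pressed it down. I handed the job in at 13.8 s, still gripping and pressing.

- **Press:** the wrist read 8.3 to 8.9 N along the face normal at the end, or roughly 9 to 10 N allowing for the carrier's weight. From that force and how far the tool had moved, I put the plate at about 4 to 4.5 mm sunk of its 6 mm. Green spots also appeared at the corners of the plate. I took them as a sign that it had sunk evenly, but nothing in the task says what they mean.
- **Centring:** the two cameras disagreed by up to about 2.5 mm on where the outline was along the slope, so I trusted each camera only for carrier against outline. I corrected twice: the first correction went too far to the left, and I lifted the carrier to undo it.
- **Final position:** my last checks put the carrier within about 0.5 mm across the slope and about 1 mm along it. One top-view reading, the slide's upper edge, moved about 1.5 mm upslope during the final press. The scene view showed no such shift.
- **Other readings:** a sideways force of about 1 to 2 N remained at the end. The bystanders and both red look-alikes looked unmoved in the last scene picture.

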